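Set up the drip tray and hang a rinsed bottle on its drying peg

TASK

Pick up the aluminium peg plate by its yellow fin and set it fully down on the grey drip tray, over both brass pins (either way round). Then take the empty blue bottle out of its cradle and put it upside down on one of the two white pegs, pushed home so that its rim rests on the collar, and let go. Do not disturb the amber bottle, the jar and the tin.

Things in the scene. Friction and masses are not known exactly. Their poses are not given: they have to be found in the camera images.
- tray: Grey drip tray fixed to the bench, 150 (x) x 250 (y) mm, walls 14 mm high; origin at the centre of its underside, z up, yaw varies. Two grey seat blocks, 90 (x) x 28 (y) mm, tops 20 mm above the bench, are centred at y = +88 and -88 mm; from the middle of each top a brass pin, 10 mm thick, rises 28 mm (its top 8 mm tapers to 4 mm).
- tray_seat (a point): Point midway between the two pins at the height of the block tops (20 mm above the bench): the plate's origin belongs here; axes as the tray's. The plate fits with its y axis along the tray's y axis, either way round.
- plate: Loose aluminium peg plate, 110 (x) x 210 (y) x 8 mm, 0.4 to 0.75 kg, flat on the bench at first. Origin: centre of the underside, also the balance point; z up. Two 14 mm through holes at x = 0, y = +88 and -88 mm. In the middle an upright yellow grip fin, 14 mm thick (x), 36 mm long (y), top 75 mm above the underside. Two white pegs at y = +54 and -54 mm lean 35 degrees from vertical towards +x.
- peg_a_foot (a point): Peg a: 11 mm thick peg (16 mm at its foot, 5 mm at the tip; tapers 10 and 7 mm long) on a round 32 mm collar. Point on the peg's axis at the top face of that collar, where the bottle's rim comes to rest (plate frame: x -19, y 54, z 24 mm)
- peg_a_tip (a point): Peg a: point on the peg's axis at its tip, 72 mm from the foot point (plate frame: x 22, y 54, z 83 mm)
- peg_b_foot (a point): Peg b: 11 mm thick peg (16 mm at its foot, 5 mm at the tip; tapers 10 and 7 mm long) on a round 32 mm collar. Point on the peg's axis at the top face of that collar, where the bottle's rim comes to rest (plate frame: x -19, y -54, z 24 mm)
- peg_b_tip (a point): Peg b: point on the peg's axis at its tip, 72 mm from the foot point (plate frame: x 22, y -54, z 83 mm)
- cradle: Plywood cradle fixed to the bench: board 130 x 60 x 8 mm and two V saddles holding the bottle level, its axis 65 mm above the bench. Origin on the bench under that axis, z up, +x towards the mouth end. Saddles 10 mm thick, no wider than the bottle, at x = +14 and -60 mm; the bottle's sides are free.
- bottle: Empty open blue bottle, 170 mm long, 60 to 130 g, at first lying level in the cradle. Origin on its axis, 100 mm from the rim, 70 mm from the bottom, within 10 mm of its centre of mass; +x along the axis to the mouth. Body 56 mm in diameter up to 55 mm from the rim, then a 20 mm shoulder, then a neck 35 mm long, 26 mm outside, 18 mm bore. White band at x = 24 to 36 mm.
- bottle_mouth (a point): Centre of the bottle's mouth rim (bottle x = +100 mm)
- bottle_inner (a point): Point on the bottle's axis 72 mm inside the mouth (bottle x = +28 mm): it lies near the peg's tip when the bottle is home
- amber: Bystander: amber capped bottle, 58 mm in diameter, 150 mm high, standing loose; origin at the centre of its underside
- jar: Bystander: grey jar with a white lid, 64 mm in diameter, 80 mm high, standing loose; origin at the centre of its underside
- tin: Bystander: bare steel tin, 66 mm in diameter, 100 mm high, standing loose; origin at the centre of its underside
Not all that is in view belongs to the job. Of the things that look like the bottle, the largest one is meant.

How it is judged:
On the way, in this order (a step that is already met when the one before it is completed fails the run):
1. the peg plate lies fully down on the tray's blocks, over both pins, and is let go (horizontal distance between plate and tray_seat below 0.006 m and z of plate in the frame of tray_seat below 0.003 m and angle between plate's own z axis and vertical below 0.05 rad and angle between the y axis of plate and the y axis of tray, either way round below 0.1 rad and contact force between the fingers and plate below 0.1 N), for 0.2 s.
2. the bottle is upside down on a peg, its rim home at the collar, and is let go, the plate still seated (((distance between bottle_mouth and peg_a_foot below 0.01 m and distance between bottle_inner and peg_a_tip below 0.018 m) or (distance between bottle_mouth and peg_b_foot below 0.01 m and distance between bottle_inner and peg_b_tip below 0.018 m)) and horizontal distance between plate and tray_seat below 0.006 m and z of plate in the frame of tray_seat below 0.003 m and angle between plate's own z axis and vertical below 0.05 rad and angle between the y axis of plate and the y axis of tray, either way round below 0.1 rad and contact force between the fingers and bottle below 0.1 N), for 0.2 s.
At the end, for the whole second after the job is handed in: Plate on both blocks over both pins (within 3 mm of full depth, 6 mm sideways, 3 degrees of level); bottle upside down on either peg, mouth centre within 10 mm of the collar's centre, inner point within 18 mm of the peg's tip; both let go and at rest; bystanders not moved (((distance between bottle_mouth and peg_a_foot below 0.01 m and distance between bottle_inner and peg_a_tip below 0.018 m) or (distance between bottle_mouth and peg_b_foot below 0.01 m and distance between bottle_inner and peg_b_tip below 0.018 m)) and horizontal distance between plate and tray_seat below 0.006 m and z of plate in the frame of tray_seat below 0.003 m and angle between plate's own z axis and vertical below 0.05 rad and angle between the y axis of plate and the y axis of tray, either way round below 0.1 rad and linear speed of each of bottle, plate below 0.02 m/s); the robot touches nothing.
It fails at once if the amber is pushed more than 25 mm or tipped (distance of amber from where it was at the start of the episode above 0.025 m or angle between amber's own z axis and vertical above 0.35 rad).
It fails at once if the jar is pushed more than 25 mm or tipped (distance of jar from where it was at the start of the episode above 0.025 m or angle between jar's own z axis and vertical above 0.35 rad).
It fails at once if the tin is pushed more than 25 mm or tipped (distance of tin from where it was at the start of the episode above 0.025 m or angle between tin's own z axis and vertical above 0.35 rad).
It also fails if it takes over 64 s, if anything falls off the work surface, if the arm or the gripper's body presses on something with over 40 N, if the wrist force passes 120 N, or if a joint passes its speed limit or range.

ROBOT

A 6-joint arm with a two-finger parallel gripper is mounted at the origin on the work surface. World frame = base frame: x ahead of the robot, y to its left, z up, the work surface at z = 0. Lengths are in m, angles in rad, forces in N, time in s.
With the tool pointing down it reaches from about 0.35 to 0.975 m from the base axis. Payload 4.9 kg.
Tool frame: the origin (TCP) lies at the very end of the fingers, on their centre line; the grasp point (between the pads) lies 19 mm behind it; z points along the fingers, y is the direction in which the jaws open and shut (so a half turn about z gives the same grasp; the last joint's range is limited). The gripper opens to 85 mm and grips with 20 to 120 N. Pads are 22 mm wide; open, the fingers measure 114 mm over their backs; the gripper's body (76 mm by 85 mm) begins 54 mm behind the grasp point. The pads swing forward as they close: fully open they stand 13 mm farther back than shut.
Start: joints at [1.205, 0.053, 1.613, -0, 1.476, -0.119], TCP at [0.153, 0.606, 0.231] pointing down, gripper open.
Joint ranges: [-3.01, 3.01], [-1.01, 2.22], [0.06, 2.58], [-1.02, 4.17], [0.09, 2.62], [-3.14, 3.14]. Speed limits (rad/s): [2.57, 2.57, 3.14, 3.14, 3.14, 3.14].

INTERFACE

Orientations are given as a unit quaternion [w, x, y, z].
In Python, from plant import monitor, eyes, manip gives the robot as it stands.
- The arm moves only by the tool step_arm, never from a script. Its argument "motion" is a list of rows, each a list of 7 numbers: the shift along the world's x, y, z scaled (see below), then the turn, a rotation vector about the world's x, y, z scaled (see below), then the closure in counts, from 0 (fully open) to 255 (shut). In form: [[x, y, z, ax, ay, az, grip], ...]. A call has 1 to 10 rows; each row is the pose to reach, as a shift and turn from the pose commanded when the call began; what a row does not reach only later rows make up. The controller multiplies each number of a shift by 0.5 m and each number of a turn by 1.5 rad. A row lasts 1/10 s, in which the tool goes at most 50 mm and 8.59 degrees, less where a joint would pass 70% of its speed; a pose out of reach is approached as far as the arm can. A call with a number of a shift or a turn outside -1 to 1 is refused whole. A call with a gripper value outside its range is refused whole. The fingers move at their own pace and stop on an object; the grip force is fixed at half the most. Time passes only in rows, so rows that repeat a pose let the fingers close. It gives the time, the measured TCP pose, the force and the opening at its end, in the units of the state.
- monitor.state(): the state, without advancing time (a new reading comes with each control period).
- eyes.grab_frame(name): name is "side" or "top"; returns a dict with "pixels" (384x512x3 uint8, red, green, blue), "mtx" (3x3 intrinsics, pixels), "rvec" (rotation vector, rad) and "tvec" (3), from world to camera coordinates, as OpenCV has them. Camera axes: x right, y down, z forward; pixel columns grow to the right and rows downward; lengths in m; the calibration is good to about 2 mm. A picture is of the moment at which its call begins. There is no depth.
- manip.job_done(): hands the job in, once; it reports no verdict.
Trained networks look in the newest picture that a camera, given by its name, has taken for a name from the list of things; names that differ only in an ending like _2 or _b are one class to them, and where a whole thing is asked for, a point or a joint stands for the part that bears it (a point fixed in the world has none). Each returns a list of dicts, best first, with "p" (0 to 1); they miss things now and then, are a little off and sometimes report something else, mostly with a low value. They report only what shows in the picture. A call takes as long as a camera call. They do not tell look-alikes from the thing itself.
- eyes.look_for(name, camera): "box" ([centre column, centre row, width, height] in pixels, round what is visible of it).
- eyes.pinpoint(name, camera): "uv" ([column, row] in pixels: a listed point, or the origin of a listed thing).
The state is a dict: "time": time; "joint_pos": joint angles; "joint_vel": joint speeds; "joint_efforts": joint torques, N m; "tool_pos": TCP position; "tool_rot": TCP orientation; "contact_force": force on the tool from outside, world axes, zero at the start; "ft_torque": the same for the moment, N m; "gripper_width": opening from 0.0 (shut) to 1.0 (fully open).
Only numpy, scipy, OpenCV 4.12 (cv2) and the standard library are available. Lean on these libraries where they do the work, as an engineer would, in place of code of your own. Each camera call takes 0.05 s, during which the arm holds its last target.

## Working session

There is one attempt and no reset: what is moved stays moved. The work goes in short steps, Python scripts to look and compute and a tool call to move; the robot and the scene stay as the last step left them, time stands still between calls to the robot, and variables do not carry over. Pictures are saved under pics/ and viewed, and the job is handed in when it is done.

Besides the shell and the picture viewer there is one more tool, called after "Emit:" as name([rows], argument=value, ...), one row to a line, values as JSON. step_arm: Moves the arm, as the interface text tells. Its arguments: {"type":"object","properties":{"motion":{"type":"array","items":{"type":"array","items":{"type":"number"}}}},"required":["motion"]}

```bash
ls; mkdir -p pics; python3 - <<'E'
from plant import monitor, eyes, manip
import cv2
print(monitor.state())
for n in ("side","top"):
    f=eyes.grab_frame(n); cv2.imwrite(f"pics/{n}0.png",cv2.cvtColor(cv2.resize(f["pixels"],(800,600),interpolation=cv2.INTER_CUBIC),cv2.COLOR_RGB2BGR))
    print(n,f["mtx"],f["rvec"],f["tvec"])
    for t in ["tray","tray_seat","plate","peg_a_foot","peg_a_tip","cradle","bottle","bottle_mouth","bottle_inner","amber","jar","tin"]:
        try: print(t,[( [round(float(x),1) for x in d["uv"]],round(d["p"],2)) for d in eyes.pinpoint(t,n)][:5])
        except Exception as e: print(t,e)
E
```

```text
pics
{'time': 0.0, 'joint_pos': array([ 1.20497801e+00,  5.33603892e-02,  1.61426575e+00, -2.42865292e-06,
        1.47598029e+00, -1.19007465e-01]), 'joint_vel': array([-7.24666533e-04, -1.36341390e-03, -7.86377864e-05,  2.73235243e-04,
       -1.08284441e-03,  2.43254418e-04]), 'joint_efforts': array([-4.30780165e-04, -3.93665814e+01, -3.70183575e+01, -2.80497972e-05,
        6.93685783e-03, -1.04534612e-05]), 'tool_pos': array([0.15248207, 0.60548962, 0.23007769]), 'tool_rot': array([-2.40525508e-04,  1.23092265e-01,  9.92394720e-01, -9.77737641e-04]), 'contact_force': array([-0.27328956, -0.09180225,  0.8153132 ]), 'ft_torque': array([-0.01471198, -0.04927995,  0.02331638]), 'gripper_width': 0.9974994660729359}
side [[420.72268612   0.         260.94654453]
 [  0.         420.72268612 191.66208848]
 [  0.           0.           1.        ]] [ 2.17978723 -0.39246934  0.16707062] [-0.48054472  0.20242232  0.89193683]
tray []
tray_seat [([314.0, 321.3], 0.88)]
plate [([225.5, 168.0], 0.62)]
peg_a_foot [([218.0, 150.4], 0.66), ([232.9, 153.4], 0.46)]
peg_a_tip [([230.1, 131.6], 0.89)
[... 536 characters left out ...]
   1.        ]] [ 2.15063368 -2.12733111  0.21019511] [-0.00222354  0.53356709  0.86367973]
tray [([379.1, 205.5], 0.59), ([116.0, 205.9], 0.32)]
tray_seat [([382.2, 202.0], 0.83)]
plate [([142.5, 204.3], 0.64)]
peg_a_foot [([115.1, 206.8], 0.67)]
peg_a_tip [([107.2, 185.1], 0.92)]
cradle [([252.5, 168.2], 0.61)]
bottle [([386.1, 116.7], 0.61), ([249.7, 156.9], 0.6), ([176.4, 289.1], 0.56)]
bottle_mouth [([259.5, 202.8], 0.73), ([405.6, 92.4], 0.69), ([162.8, 258.1], 0.65)]
bottle_inner [([388.6, 112.1], 0.85), ([251.3, 171.8], 0.65), ([170.9, 283.9], 0.56)]
amber [([203.5, 109.5], 0.91)]
jar [([248.7, 249.4], 0.69), ([379.9, 205.3], 0.64)]
tin [([327.0, 130.7], 0.75), ([251.2, 168.3], 0.2)]
```

View pics/side0.png

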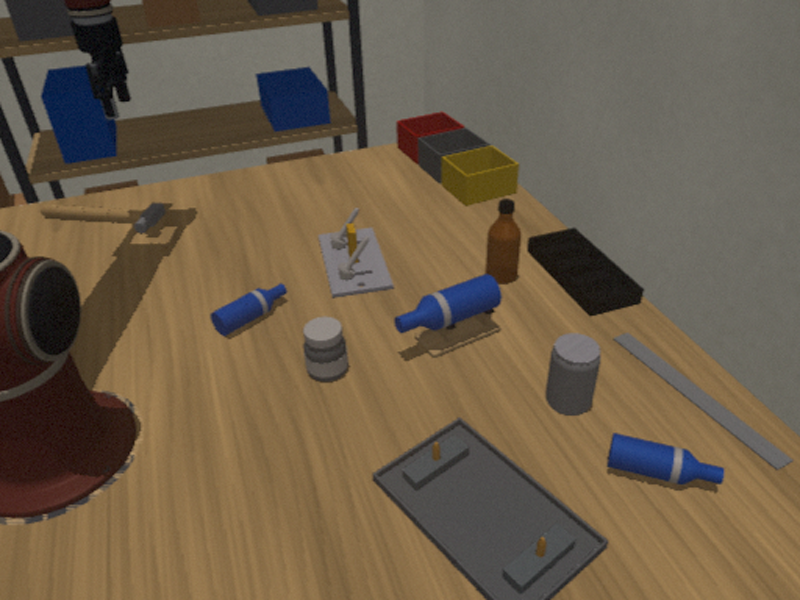

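View pics/top0.png

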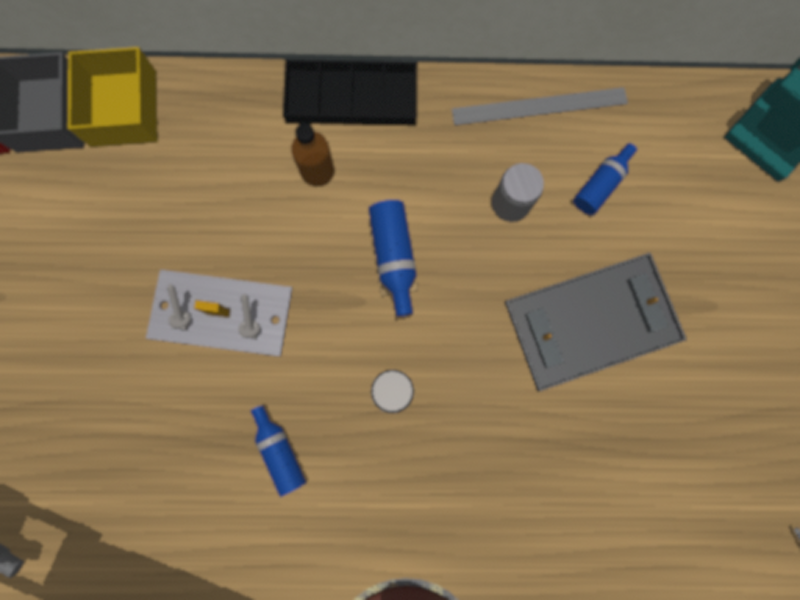

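The side view (800x600 scaled) shows the plate at about (355,262), the cradle bottle at (450,305) and the tray at (490,510). The top view shows the plate at (218,313), the cradle bottle at (393,258) and the tray at (595,322).

Things that could be taken for the bottle (top view, scaled pixels):
- Blue bottle in the cradle, (393,258). It is the largest and the only one raised, so I choose it.
- Small blue bottle, (278,455).
- Small blue bottle, (605,180).

Nothing else looks like the plate or the tray. The teal box, black box and steel bar are not part of the job.

```bash
cat > h.py <<'E'
import numpy as np, cv2
from scipy.optimize import least_squares
from plant import monitor, eyes, manip
def grab(n): return eyes.grab_frame(n)
def proj(f,P):
    return cv2.projectPoints(np.atleast_2d(np.array(P,float)),f["rvec"],f["tvec"],f["mtx"],None)[0][:,0]
def ray(f,uv):
    R=cv2.Rodrigues(f["rvec"])[0]; d=R.T@np.linalg.inv(f["mtx"])@np.array([uv[0],uv[1],1.]); c=-R.T@f["tvec"]; return c,d
def onz(f,uv,z):
    c,d=ray(f,uv); return c+d*(z-c[2])/d[2]
def tri(fs,uvs):
    A=[];b=[]
    for f,uv in zip(fs,uvs):
        c,d=ray(f,uv); d=d/np.linalg.norm(d); M=np.eye(3)-np.outer(d,d); A.append(M); b.append(M@c)
    X=np.linalg.lstsq(np.vstack(A),np.hstack(b),rcond=None)[0]
    return X,[np.linalg.norm(proj(f,X)[0]-uv) for f,uv in zip(fs,uvs)]
def crop(f,cx,cy,w,h,s,name,pts=(),grid=True):
    x0=int(cx-w/2);y0=int(cy-h/2);x0=max(0,x0);y0=max(0,y0)
    im=f["pixels"][y0:y0+h,x0:x0+w]; im=cv2.resize(im,None,fx=s,fy=s,interpolation=cv2.INTER_CUBIC)
    im=cv2.cvtColor(im,cv2.COLOR_RGB2BGR)
    for i,p in enumerate(pts):
        q=(int((p[0]-x0+.5)*s),int((p[1]-y0+.5)*s)); cv2.drawMarker(im,q,[(0,0,255),(0,255,0),(255,0,255),(255,255,0)][i%4],cv2.MARKER_CROSS,8,1)
    for x in range(x0-x0%10+10,x0+w,10):
        cv2.line(im,(int((x-x0+.5)*s),0),(int((x-x0+.5)*s),5 if x%50 else 12),(255,255,255),1)
        if x%20==0: cv2.putText(im,str(x),(int((x-x0+.5)*s)-10,20),0,.35,(255,255,255),1)
    for y in range(y0-y0%10+10,y0+h,10):
        cv2.line(im,(0,int((y-y0+.5)*s)),(5,int((y-y0+.5)*s)),(255,255,255),1)
        if y%20==0: cv2.putText(im,str(y),(8,int((y-y0+.5)*s)+4),0,.35,(255,255,255),1)
    cv2.imwrite("pics/"+name,im)
E
python3 - <<'E'
from h import *
s=grab("side");t=grab("top")
np.save("s0.npy",s,allow_pickle=True);np.save("t0.npy",t,allow_pickle=True)
for f,n in((s,"side"),(t,"top")):
    for k in ["tray_seat","plate","peg_a_foot","peg_a_tip","bottle_mouth","bottle_inner","bottle","cradle"]:
        print(n,k,[([round(float(x),1) for x in d["uv"]],round(d["p"],2)) for d in eyes.pinpoint(k,n)][:4])
crop(s,227,160,80,60,10,"c_s_plate.png"); crop(t,140,200,100,75,8,"c_t_plate.png")
crop(s,313,330,160,110,5,"c_s_tray.png"); crop(t,381,206,130,95,6,"c_t_tray.png")
crop(s,285,200,100,75,8,"c_s_bot.png"); crop(t,252,165,100,90,6,"c_t_bot.png")
E
```

```text
side tray_seat [([309.3, 319.1], 0.97)]
side plate [([224.9, 169.4], 0.79)]
side peg_a_foot [([220.3, 155.8], 0.6)]
side peg_a_tip [([227.3, 131.1], 0.59)]
side bottle_mouth [([255.2, 205.0], 0.96), ([180.7, 181.3], 0.83), ([459.2, 302.5], 0.74)]
side bottle_inner [([282.6, 199.1], 0.93), ([163.3, 193.0], 0.78), ([427.8, 293.9], 0.68)]
side bottle [([159.0, 196.2], 0.78), ([420.3, 296.5], 0.62), ([287.9, 192.7], 0.6)]
side cradle [([291.5, 213.5], 0.78), ([324.4, 179.3], 0.2)]
top tray_seat [([382.8, 203.2], 0.89), ([143.5, 200.8], 0.56)]
top plate [([141.2, 200.5], 0.73)]
top peg_a_foot [([116.8, 204.6], 0.82)]
top peg_a_tip [([107.3, 181.4], 0.81), ([143.4, 201.8], 0.74)]
top bottle_mouth [([259.4, 200.6], 0.79), ([402.9, 91.7], 0.78), ([108.4, 183.2], 0.71), ([166.0, 259.8], 0.67)]
top bottle_inner [([250.3, 169.4], 0.96), ([170.6, 284.4], 0.88), ([390.2, 112.5], 0.81)]
top bottle [([178.2, 290.1], 0.61), ([248.7, 159.4], 0.6), ([387.2, 114.3], 0.58)]
top cradle [([251.7, 168.9], 0.62)]
```

View pics/c_s_plate.png

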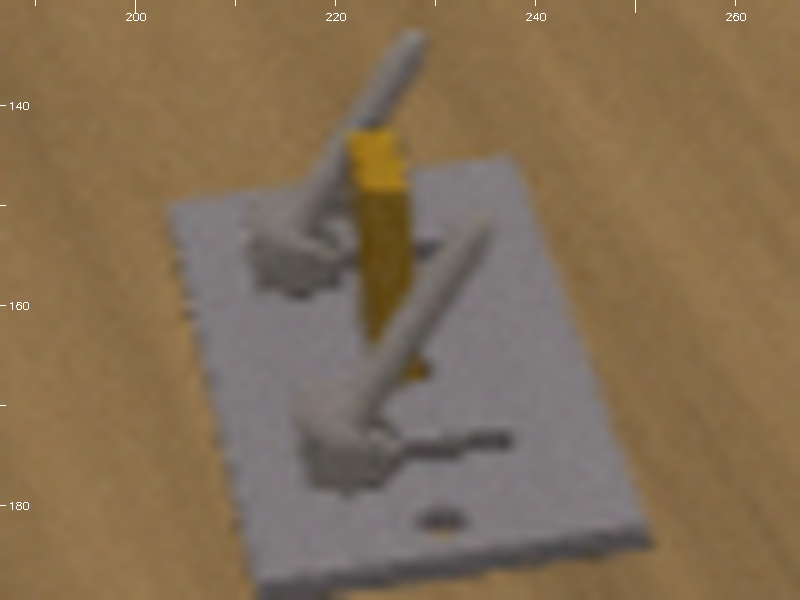

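View pics/c_t_plate.png

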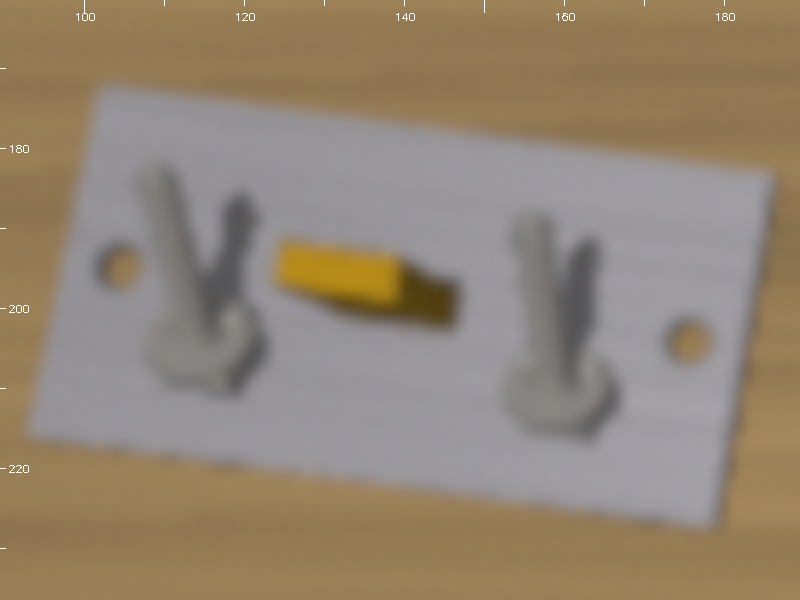

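View pics/c_s_tray.png

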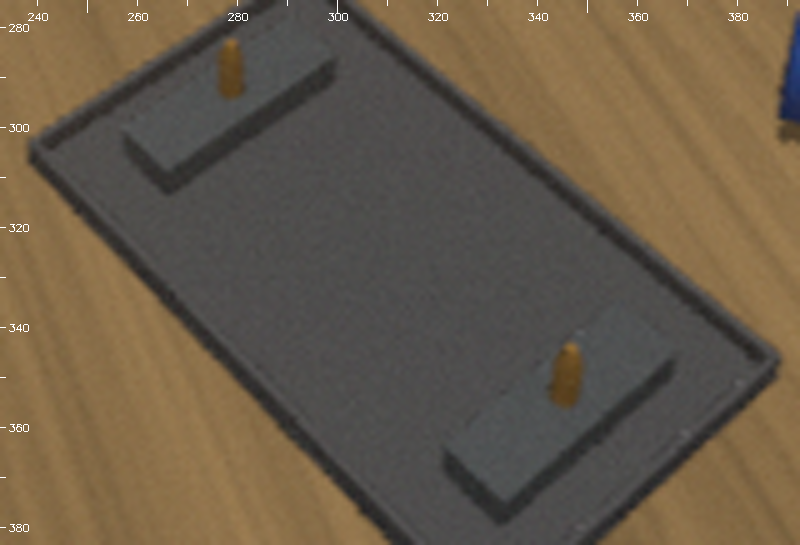

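View pics/c_t_tray.png

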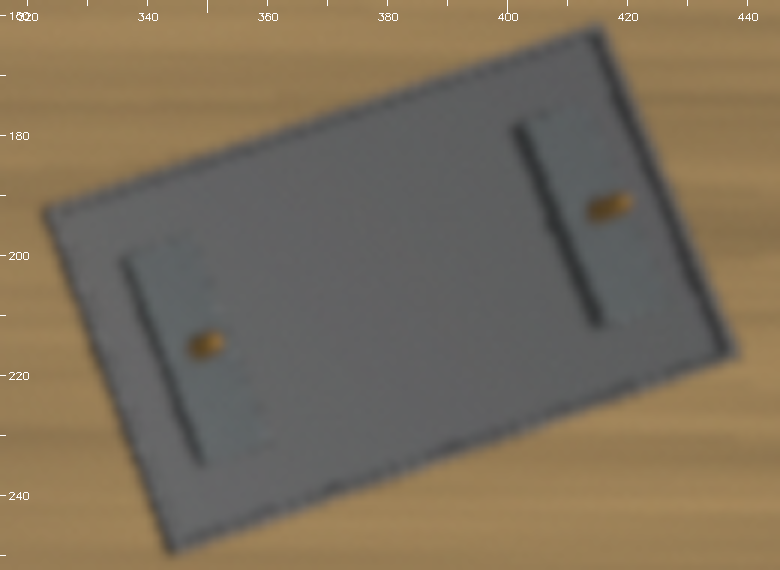

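View pics/c_s_bot.png

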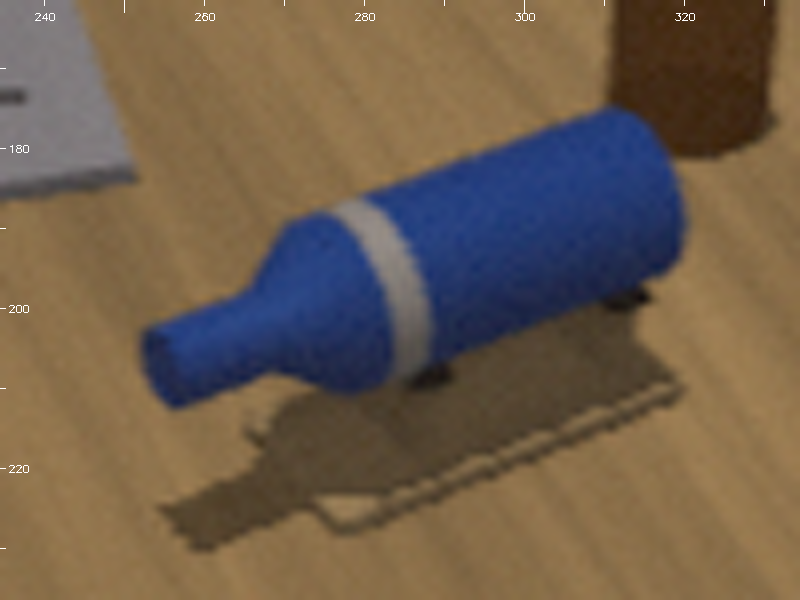

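View pics/c_t_bot.png

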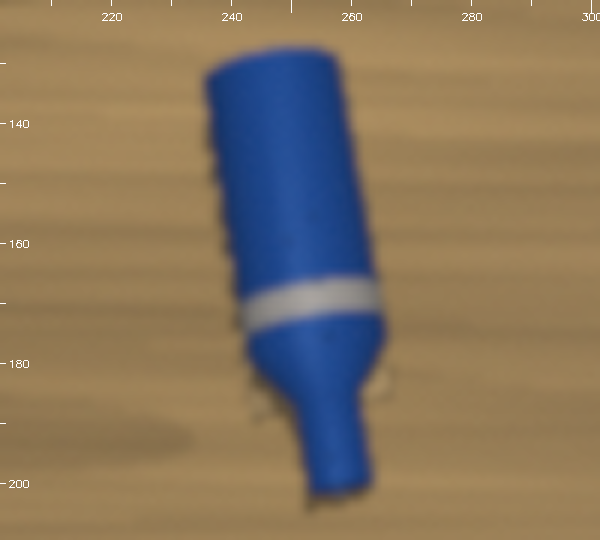

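The crops show the largest blue bottle lying on plywood saddles at side (285,200) / top (252,165), with its mouth towards the robot. The plate lies with its pegs leaning away from the robot, its fin top at top (132,196) / side (224,146) and its holes at top (104,195) and (175.5,204). The tray pins are at top (350,215) and (417,192), and at side (279,288) and (346,349). Next I fit poses to these.

```bash
cat > fit.py <<'E'
from h import *
def pose2(p,P):  # x,y,z,yaw
    c,s=np.cos(p[3]),np.sin(p[3]); R=np.array([[c,-s,0],[s,c,0],[0,0,1]]); return (R@np.array(P,float).T).T+p[:3]
def fit(obs,p0):
    fn=lambda p: np.concatenate([((proj(f,pose2(p,[P]))[0]-uv)*w) for f,P,uv,w in obs])
    r=least_squares(fn,p0,loss="soft_l1"); return r.x,fn(r.x).reshape(-1,2)
def mask_cent(f,box,fun):
    x0,y0,x1,y1=box; im=f["pixels"][y0:y1,x0:x1].astype(float); w=fun(im); w=np.clip(w,0,None)
    yy,xx=np.mgrid[y0:y1,x0:x1]; return np.array([(w*xx).sum(),(w*yy).sum()])/w.sum(), w.sum()
E
python3 - <<'E'
from fit import *
s=np.load("s0.npy",allow_pickle=True).item();t=np.load("t0.npy",allow_pickle=True).item()
sx=lambda v:np.array([v[0]/10-.5+187,v[1]/10-.5+130]); tx=lambda v:np.array([v[0]/8-.5+90,v[1]/8-.5+162])
hx,hy=.055,.105
# image-left in top = +y ; up = +x
obs=[(t,(hx,hy,.008),tx((100,85)),1),(t,(hx,-hy,.008),tx((776,175)),1),(t,(-hx,-hy,.008),tx((718,528)),1),(t,(-hx,hy,.008),tx((30,437)),1),
(t,(0,.088,.006),tx((118,266)),1),(t,(0,-.088,.006),tx((688,342)),1),(t,(0,0,.075),tx((338,273)),1),(t,(.022,.054,.083),tx((155,170)),.5),(t,(.022,-.054,.083),tx((533,225)),.5),
(s,(-hx,hy,.008),sx((172,205)),1),(s,(hx,hy,.008),sx((513,155)),1),(s,(hx,-hy,.008),sx((652,538)),1),(s,(-hx,-hy,.008),sx((255,582)),1),(s,(0,-.088,.006),sx((442,520)),1),(s,(0,0,.075),sx((378,160)),1),(s,(.022,.054,.083),sx((413,38)),.5),(s,(.022,-.054,.083),sx((480,222)),.5)]
p,r=fit(obs,[.5,.3,0,-.1]); print("plate",p.round(4)); print(r.round(2).tolist())
X,e=tri([t,s],[tx((338,273)),sx((378,160))]); print("fin top",X.round(4),e)
org=lambda im: im[...,0]-im[...,2]*1.0-18
# tray pins
org=lambda im: np.where((im[...,0]-im[...,2])>25,im[...,0]-im[...,2]-15,0)
pins=[]
for nm,bt,bs in (("p+",(341,205,361,224),(271,278,287,298)),("p-",(409,183,427,200),(338,338,355,360))):
    ct,wt=mask_cent(t,bt,org);cs,ws=mask_cent(s,bs,org); X,e=tri([t,s],[ct,cs]); print(nm,ct.round(2),cs.round(2),X.round(4),np.round(e,2)); pins.append((ct,cs))
sx=lambda v:np.array([v[0]/5-.5+233,v[1]/5-.5+275]); tx=lambda v:np.array([v[0]/6-.5+316,v[1]/6-.5+158])
zz=.033
obs=[(t,(0,.088,zz),pins[0][0],2),(s,(0,.088,zz),pins[0][1],2),(t,(0,-.088,zz),pins[1][0],2),(s,(0,-.088,zz),pins[1][1],2)]
p,r=fit(obs,[.5,-.3,0,.3]); print("tray(pins)",p.round(4)); print(r.round(2).tolist())
obs2=[(t,(.075,.125,.014),tx((43,207)),1),(t,(.075,-.125,.014),tx((598,26)),1),(t,(-.075,-.125,.014),tx((736,352)),1),(t,(-.075,.125,.014),tx((172,550)),1)]
for o in obs2+[(s,(-.075,.125,.014),sx((33,150)),1),(s,(.075,-.125,.014),sx((776,358)),1)]: print((proj(o[0],pose2(p,[o[1]]))[0]-o[2]).round(2))
# bottle: side x0=235,y0=162 s=8 ; top x0=202,y0=120 s=6
sx=lambda v:np.array([v[0]/8-.5+235,v[1]/8-.5+162]); tx=lambda v:np.array([v[0]/6-.5+202,v[1]/6-.5+120])
X,e=tri([t,s],[tx((342,486)),sx((162,367))]); print("mouth",X.round(4),e)
# silhouette of the bottle
def blue(f,box):
    x0,y0,x1,y1=box; im=f["pixels"][y0:y1,x0:x1].astype(int); return im
E
```

```text
plate [ 0.508   0.2974 -0.0015 -0.1217]
[[0.3, 0.24], [-0.38, 0.15], [-0.56, 0.08], [-0.12, 0.04], [0.68, 0.33], [0.24, 0.27], [-0.08, -0.18], [0.01, -0.23], [-0.09, -0.53], [-0.25, -0.26], [0.17, 0.14], [-0.27, -1.16], [0.19, 0.28], [0.29, 0.68], [0.05, -0.16], [0.45, -0.11], [0.26, -0.16]]
fin top [0.5077 0.2974 0.0731] [np.float64(0.02960471728358364), np.float64(0.023570022998823915)]
p+ [350.35 214.91] [277.28 286.04] [ 0.4713 -0.2119  0.039 ] [0.63 0.76]
p- [419.08 190.59] [346.06 349.47] [ 0.5315 -0.3815  0.0368] [1.08 1.53]
tray(pins) [ 0.5008 -0.297   0.0057  0.3274]
[[1.09, 0.28], [3.24, 0.78], [-0.75, 3.8], [-0.07, -2.42]]
[ 1.52 -0.4 ]
[ 2.51 -0.7 ]
[2.74 1.76]
[1.29 1.18]
[-1.5  -3.97]
[ 2.1  -1.21]
mouth [0.5003 0.0076 0.065 ] [np.float64(0.32057511441138375), np.float64(0.31614774913401567)]
```

The plate fit is good: z is about 0 and the fin top is at 73 mm against 75. The pin masks picked up wood, so I use tighter crops.

```bash
python3 - <<'E'
from fit import *
s=np.load("s0.npy",allow_pickle=True).item();t=np.load("t0.npy",allow_pickle=True).item()
a=[]
for f,c in((t,(350,215)),(t,(417,192)),(s,(279,288)),(s,(346,349))):
    crop(f,c[0],c[1],24,24,16,"x.png"); a.append(cv2.imread("pics/x.png"))
cv2.imwrite("pics/pins.png",np.vstack([np.hstack(a[:2]),np.hstack(a[2:])])[:, :])
crop(s,313,330,160,106,5,"c_s_tray2.png")
E
```

```text
(no output)
```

View pics/pins.png

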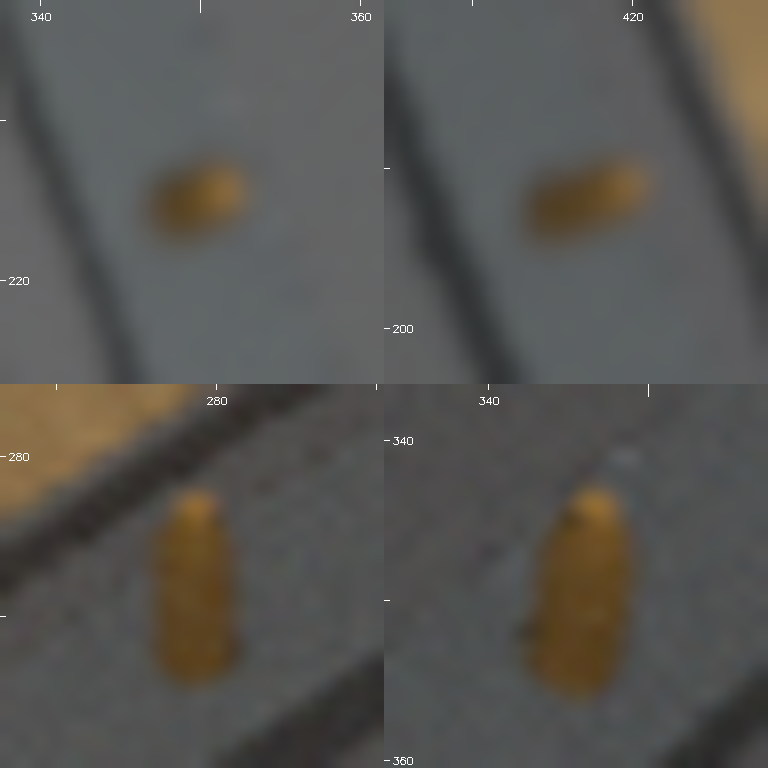

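```bash
cat > trayfit.py <<'E'
from fit import *
# silhouette of a pin (stack of rings) projected, centroid of convex hull
def pinpts(y):
    a=np.linspace(0,2*np.pi,16,endpoint=False); P=[]
    for z,r in((.020,.005),(.040,.005),(.048,.002)): P+= [(r*np.cos(b),y+r*np.sin(b),z) for b in a]
    return P
def hullcent(f,P):
    h=cv2.convexHull(proj(f,P).astype(np.float32)); m=cv2.moments(h); return np.array([m["m10"],m["m01"]])/m["m00"]
E
python3 - <<'E'
from trayfit import *
s=np.load("s0.npy",allow_pickle=True).item();t=np.load("t0.npy",allow_pickle=True).item()
w=lambda im: np.clip((im[...,0]-im[...,2]-12)/35.,0,1)
O=[]
for y,bt,bs in ((.088,(344,209,356,221),(274,280,284,297)),(-.088,(411,186,423,198),(340,340,352,358))):
    ct=mask_cent(t,bt,w);cs=mask_cent(s,bs,w); print(ct,cs); O+= [(t,y,ct[0]),(s,y,cs[0])]
fn=lambda p: np.concatenate([hullcent(f,pose2(p,pinpts(y)))-uv for f,y,uv in O])
r=least_squares(fn,[.5,-.3,0,.33]); p=r.x; print("tray",p.round(4)); print(fn(p).reshape(-1,2).round(2).tolist())
fn2=lambda q: fn(np.r_[q[:2],0,q[2]])
r=least_squares(fn2,[.5,-.3,.33]); print("tray z=0",r.x.round(4),r.fun.reshape(-1,2).round(2).tolist()); p=np.r_[r.x[:2],0,r.x[2]]
sx=lambda v:np.array([v[0]/5-.5+233,v[1]/5-.5+275]); tx=lambda v:np.array([v[0]/6-.5+316,v[1]/6-.5+158])
for o in [(t,(.075,.125,.014),tx((43,207)),1),(t,(.075,-.125,.014),tx((598,26)),1),(t,(-.075,-.125,.014),tx((736,352)),1),(t,(-.075,.125,.014),tx((172,550)),1),(s,(-.075,.125,.014),sx((33,150)),1),(s,(.075,-.125,.014),sx((776,358)),1)]: print((proj(o[0],pose2(p,[o[1]]))[0]-o[2]).round(2))
# bottle axis: mask of blue+band; fit pose by silhouette
prof=[(-.070,.028),(.045,.028),(.065,.013),(.100,.013)]
def bpts(q,z=None):
    x,y,zz,yaw=q; a=np.linspace(0,2*np.pi,24,endpoint=False); P=[]
    for px,r in prof: P+=[(px,r*np.cos(b),r*np.sin(b)) for b in a]
    return pose2([x,y,zz,yaw],P)
def sil(f,q,S=4):
    m=np.zeros((384*S,512*S),np.uint8); P=proj(f,bpts(q)).reshape(4,24,2)
    for i in range(3):
        h=cv2.convexHull(np.vstack(P[i:i+2]).astype(np.float32)); cv2.fillConvexPoly(m,((h[:,0]+.5)*S).astype(np.int32),255)
    return cv2.resize(m,(512,384),interpolation=cv2.INTER_AREA)/255.
def obs(f,box):
    x0,y0,x1,y1=box; im=f["pixels"].astype(float); m=np.zeros((384,512))
    b=np.clip((im[...,2]-im[...,0]+30)/60,0,1); m[y0:y1,x0:x1]=b[y0:y1,x0:x1]; return m
mt=obs(t,(228,118,275,206)); ms=obs(s,(248,170,325,216))
cv2.imwrite("pics/m.png",np.hstack([cv2.resize(mt[110:210,220:290],None,fx=5,fy=5),cv2.resize(ms[160:226,245:325],(560,500))])*255)
from scipy.optimize import minimize
cost=lambda q: ((sil(t,q)-mt)**2).sum()+((sil(s,q)-ms)**2).sum()
best=minimize(cost,[.59,.02,.065,3.25],method="Nelder-Mead",options=dict(initial_simplex=np.array([[.59,.02,.065,3.25],[.6,.02,.065,3.25],[.59,.03,.065,3.25],[.59,.02,.075,3.25],[.59,.02,.065,3.35]]),maxiter=250))
print("bottle",best.x.round(4),best.fun); np.save("bot0.npy",best.x)
print("mouth",bpts(best.x)[72:].mean(0).round(4))
# bystanders
for k,ht in(("amber",.150),("jar",.08),("tin",.1)): pass
E
```

```text
(array([350.20877193, 214.98245614]), np.float64(16.285714285714285)) (array([278.65251397, 288.42681564]), np.float64(51.14285714285714))
(array([417.60522496, 191.94920174]), np.float64(19.685714285714287)) (array([345.9628951 , 349.71919377]), np.float64(62.371428571428574))
tray [ 0.5015 -0.2967  0.0019  0.3299]
[[-0.06, 0.16], [0.43, -0.3], [-0.13, 0.6], [0.11, 0.18]]
tray z=0 [ 0.5018 -0.2964  0.3384] [[-0.3, 0.4], [0.23, 0.36], [-0.73, 0.3], [0.38, 0.35]]
[0.73 0.21]
[ 0.78 -0.94]
[1.44 0.94]
[1.   1.23]
[-1.25 -1.82]
[ 1.99 -0.51]
bottle [0.5985 0.0254 0.0643 3.3165] 104.97789023452518
mouth [0.5    0.008  0.0643][ WARN:0@0.886] global loadsave.cpp:1063 imwrite_ Unsupported depth image for selected encoder is fallbacked to CV_8U.
```

View pics/m.png

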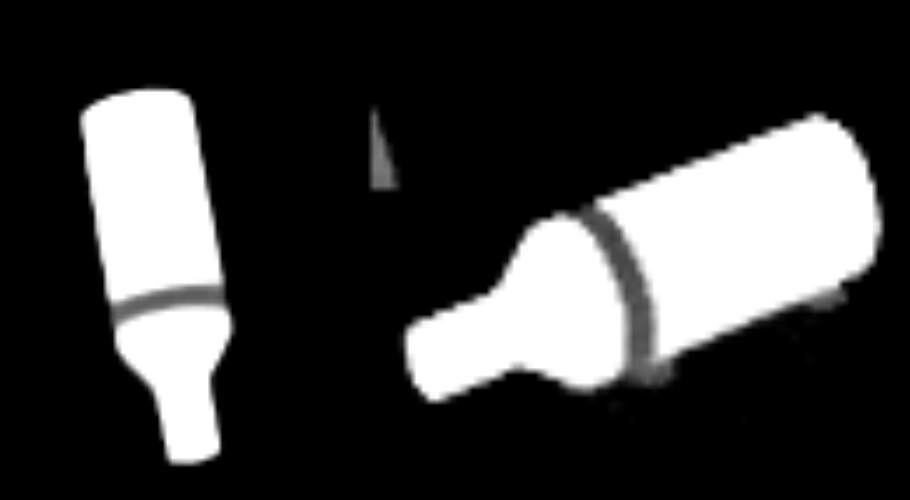

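Poses agree with the text:

| Thing | x (m) | y (m) | z | Yaw (rad) |
|---|---|---|---|---|
| Plate | 0.508 | 0.297 | about 0 | -0.122 |
| Tray | 0.5015 | -0.297 | about 2 mm | 0.330 |
| Bottle | 0.5985 | 0.0254 | axis at 64 mm | 3.317 |

I now go above the fin, with the jaws along plate x.

Emit:
step_arm([
  [0.71,-0.617,-0.16,0,0,-0.964,0],
  [0.71,-0.617,-0.16,0,0,-0.964,0],
  [0.71,-0.617,-0.16,0,0,-0.964,0],
  [0.71,-0.617,-0.16,0,0,-0.964,0],
  [0.71,-0.617,-0.16,0,0,-0.964,0],
  [0.71,-0.617,-0.16,0,0,-0.964,0],
  [0.71,-0.617,-0.16,0,0,-0.964,0],
  [0.71,-0.617,-0.16,0,0,-0.964,0],
  [0.71,-0.617,-0.16,0,0,-0.964,0],
  [0.71,-0.617,-0.16,0,0,-0.964,0],
])

```text
time: 3.2
tool_pos: [0.5098, 0.2948, 0.1507]
tool_rot: [0.0, 0.751, 0.66, -0.0]
contact_force: [-1.2, 0.5, 0.3]
gripper_width: 1.001
```

Emit:
step_arm([
  [0,0,0,0,0,0,0],
  [0,0,0,0,0,0,0],
  [0,0,0,0,0,0,0],
])

```text
time: 3.5
tool_pos: [0.5071, 0.2984, 0.1516]
tool_rot: [-0.0, 0.748, 0.663, 0.0]
contact_force: [-0.9, 0.2, 0.1]
gripper_width: 1.001
```

Emit:
step_arm([
  [0,0,-0.1,0,0,0,0],
  [0,0,-0.16,0,0,0,0],
  [0,0,-0.2,0,0,0,0],
  [0,0,-0.222,0,0,0,0],
  [0,0,-0.222,0,0,0,0],
])

```text
time: 4.0
tool_pos: [0.506, 0.298, 0.0389]
tool_rot: [-0.0, 0.748, 0.663, -0.001]
contact_force: [0.1, -0.8, 0.0]
gripper_width: 1.0
```

```bash
python3 - <<'E'
from h import *
s=grab("side");t=grab("top"); st=monitor.state(); print(st["tool_pos"],st["contact_force"])
crop(s,227,150,80,60,8,"g_s.png"); crop(t,140,200,100,75,6,"g_t.png")
a=cv2.imread("pics/g_s.png");b=cv2.imread("pics/g_t.png"); b=cv2.resize(b,(600,450));a=cv2.resize(a,(600,450)); cv2.imwrite("pics/g.png",cv2.resize(np.hstack([a,b]),(800,300)))
E
```

```text
[0.50814097 0.29844282 0.04159713] [ 1.08683119  0.02057107 -0.32767961]
```

View pics/g.png

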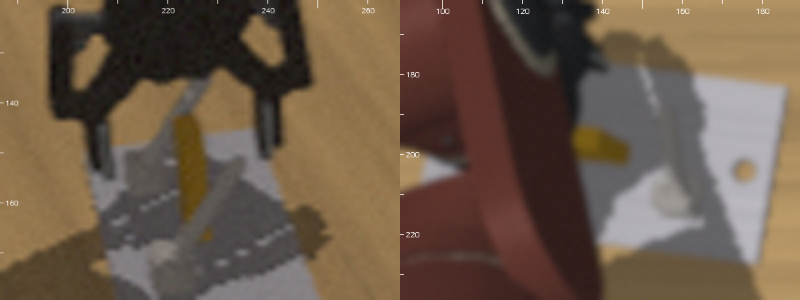

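The side view shows the fin (224,150) midway between the open fingers at columns 206 and 240. The arm hides part of the top view. Closing.

Emit:
step_arm([
  [0,0,0,0,0,0,255],
  [0,0,0,0,0,0,255],
  [0,0,0,0,0,0,255],
  [0,0,0,0,0,0,255],
  [0,0,0,0,0,0,255],
  [0,0,0,0,0,0,255],
  [0,0,0,0,0,0,255],
  [0,0,0,0,0,0,255],
  [0,0,0,0,0,0,255],
  [0,0,0,0,0,0,255],
])

```text
time: 5.1
tool_pos: [0.5081, 0.2976, 0.0406]
tool_rot: [0.0, 0.749, 0.663, 0.0]
contact_force: [2.6, -1.1, 2.1]
gripper_width: 0.158
```

Emit:
step_arm([
  [0,0,0.02,0,0,0,255],
  [0,0,0.06,0,0,0,255],
  [0,0,0.14,0,0,0,255],
  [0,0,0.2,0,0,0,255],
  [0,0,0.24,0,0,0,255],
  [0,0,0.26,0,0,0,255],
  [0,0,0.26,0,0,0,255],
])

```text
time: 5.8
tool_pos: [0.5077, 0.2978, 0.1712]
tool_rot: [0.0, 0.749, 0.663, 0.001]
contact_force: [0.6, -0.6, -4.7]
gripper_width: 0.156
```

```bash
python3 - <<'E'
from h import *
s=grab("side"); st=monitor.state(); print(st["tool_pos"],st["contact_force"],st["gripper_width"],st["ft_torque"])
crop(s,215,120,110,82,7,"l_s.png")
E
```

```text
[0.50701418 0.2974007  0.16948225] [-0.06418556  0.28085378 -4.60021423] 0.15591189464011493 [-0.01449945 -0.0053466  -0.03049162]
```

View pics/l_s.png

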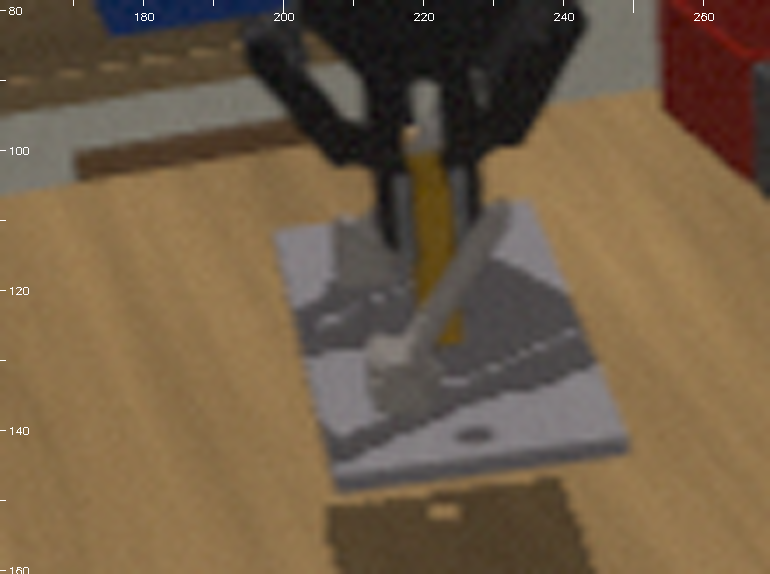

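The plate is level in the grip, with hole and near corner visible at (227,140) and (250,143). The force of about -4.6 N puts it at roughly 0.47 kg. Carrying it over at height.

Emit:
step_arm([
  [0,-0.03,0.04,0,0,0.01,255],
  [0,-0.08,0.05,0,0,0.03,255],
  [-0.002,-0.15,0.05,0,0,0.05,255],
  [-0.003,-0.22,0.05,0,0,0.07,255],
  [-0.004,-0.29,0.05,0,0,0.09,255],
  [-0.005,-0.36,0.05,0,0,0.11,255],
  [-0.006,-0.43,0.05,0,0,0.13,255],
  [-0.007,-0.5,0.05,0,0,0.15,255],
  [-0.008,-0.57,0.05,0,0,0.17,255],
  [-0.009,-0.64,0.05,0,0,0.19,255],
])

```text
time: 6.85
tool_pos: [0.5015, -0.0235, 0.1925]
tool_rot: [-0.002, 0.647, 0.763, -0.001]
contact_force: [0.3, 0.4, -4.8]
gripper_width: 0.157
```

Emit:
step_arm([
  [0,-0.07,0,0,0,0.02,255],
  [-0.001,-0.14,0,0,0,0.04,255],
  [-0.002,-0.21,0,0,0,0.06,255],
  [-0.003,-0.28,0,0,0,0.08,255],
  [-0.004,-0.35,0,0,0,0.09,255],
  [-0.004,-0.42,0,0,0,0.1,255],
  [-0.004,-0.48,-0.02,0,0,0.1113,255],
  [-0.004,-0.52,-0.05,0,0,0.1113,255],
  [-0.004,-0.548,-0.08,0,0,0.1113,255],
  [-0.004,-0.548,-0.1,0,0,0.1113,255],
])

```text
time: 7.85
tool_pos: [0.4992, -0.2968, 0.1412]
tool_rot: [-0.003, 0.582, 0.813, -0.0]
contact_force: [0.5, 1.0, -4.9]
gripper_width: 0.155
```

Emit:
step_arm([
  [0,0,-0.02,0,0,0,255],
  [0,0,-0.04,0,0,0,255],
  [0,0,-0.05,0,0,0,255],
  [0,0,-0.05,0,0,0,255],
  [0,0,-0.05,0,0,0,255],
])

```text
time: 8.35
tool_pos: [0.5015, -0.2962, 0.1207]
tool_rot: [0.0, 0.581, 0.814, 0.0]
contact_force: [0.0, -0.2, -2.7]
gripper_width: 0.156
```

```bash
python3 - <<'E'
from h import *
s=grab("side");t=grab("top"); P=[]
st=monitor.state(); print(st["tool_pos"],st["tool_rot"],st["contact_force"],st["gripper_width"])
np.save("s1.npy",s,allow_pickle=True);np.save("t1.npy",t,allow_pickle=True)
crop(s,313,290,150,110,5,"h_s.png"); crop(t,385,200,110,90,7,"h_t.png")
E
```

```text
[ 0.50174731 -0.29661103  0.12129508] [ 8.53825257e-04  5.81245704e-01  8.13727658e-01 -3.00382504e-05] [ 0.74453739 -0.86768055 -4.23175376] 0.1556437504563211
```

View pics/h_s.png

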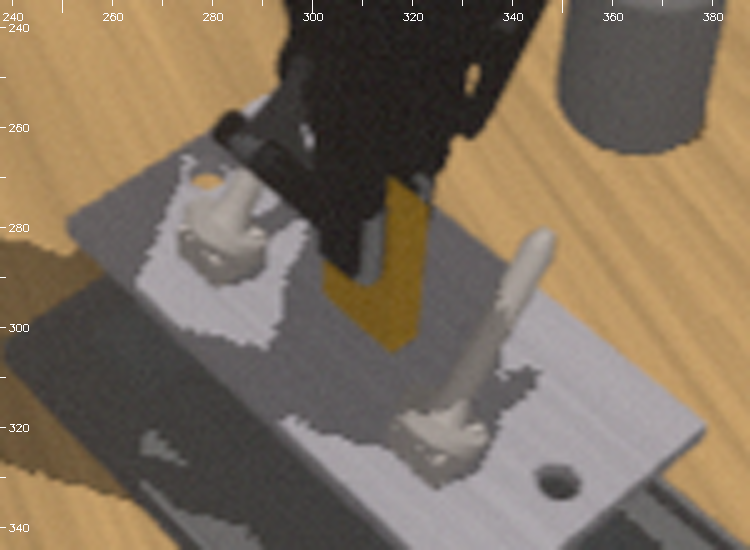

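View pics/h_t.png

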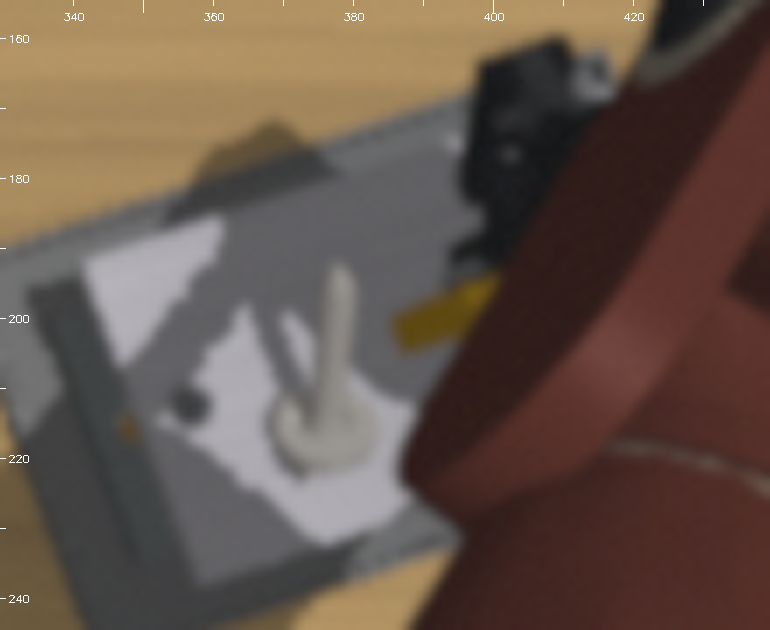

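The side view shows both plate holes at (279,271) and (349,331). The top view shows the +y hole at (357,212), with one pin visible beside it at (348,215). I fit the held plate's pose and compare it with the pins.

```bash
cat > p1.py <<'E'
from fit import *
s=np.load("s1.npy",allow_pickle=True).item();t=np.load("t1.npy",allow_pickle=True).item()
sx=lambda v:np.array([v[0]/5-.5+238,v[1]/5-.5+235]); tx=lambda v:np.array([v[0]/7-.5+330,v[1]/7-.5+155])
hx,hy=.055,.105
obs=[(s,(-hx,hy,.008),sx((68,220)),1),(s,(hx,-hy,.008),sx((706,428)),1),(s,(0,.088,.006),sx((208,182)),1),(s,(0,-.088,.007),sx((559,482)),1),(s,(.022,-.054,.083),sx((544,236)),.5),
(t,(0,.088,.007),tx((191,405)),1),(t,(hx,hy,.008),tx((85,265)),1),(t,(-hx,hy,.008),tx((198,588)),1),(t,(.022,.054,.083),tx((343,268)),.5)]
p,r=fit(obs,[.5,-.3,.08,.33]); print(p.round(4)); print(r.round(2).tolist())
fn=lambda q: np.concatenate([((proj(f,pose2([q[0],q[1],.0805,q[2]],[P]))[0]-uv)*w) for f,P,uv,w in obs])
r=least_squares(fn,[.5,-.3,.33]); print(r.x.round(4))
E
python3 p1.py
```

```text
[ 0.5009 -0.2976  0.0792  0.3272]
[[-0.33, -0.09], [0.52, -0.01], [0.08, -0.59], [-0.16, 0.8], [0.5, -0.12], [-0.27, 0.42], [-0.47, -0.17], [0.45, -0.11], [-0.34, 0.45]]
[ 0.5006 -0.2979  0.325 ]
```

The held plate is within about 1 mm of the tray estimate. Lowering gently with a small correction.

Emit:
step_arm([
  [0.001,0.0015,-0.02,0,0,0.002,255],
  [0.001,0.0015,-0.04,0,0,0.002,255],
  [0.001,0.0015,-0.055,0,0,0.002,255],
  [0.001,0.0015,-0.065,0,0,0.002,255],
  [0.001,0.0015,-0.075,0,0,0.002,255],
  [0.001,0.0015,-0.082,0,0,0.002,255],
  [0.001,0.0015,-0.082,0,0,0.002,255],
])

```text
time: 9.15
tool_pos: [0.5014, -0.2955, 0.0786]
tool_rot: [-0.001, 0.58, 0.814, 0.0]
contact_force: [-0.2, -0.4, -4.4]
gripper_width: 0.157
```

```bash
python3 - <<'E'
from h import *
import time
for i in range(3): st=monitor.state(); print(st["tool_pos"],st["contact_force"],st["ft_torque"])
s=grab("side");t=grab("top"); 
np.save("s2.npy",s,allow_pickle=True);np.save("t2.npy",t,allow_pickle=True)
crop(s,313,310,150,110,5,"i_s.png"); crop(t,385,200,110,90,7,"i_t.png")
E
```

```text
[ 0.50137105 -0.29550599  0.07863727] [-0.18901658 -0.44331016 -4.40353225] [-0.04501001  0.01136061 -0.04433749]
[ 0.50137105 -0.29550599  0.07863727] [-0.18901658 -0.44331016 -4.40353225] [-0.04501001  0.01136061 -0.04433749]
[ 0.50137105 -0.29550599  0.07863727] [-0.18901658 -0.44331016 -4.40353225] [-0.04501001  0.01136061 -0.04433749]
```

View pics/i_s.png

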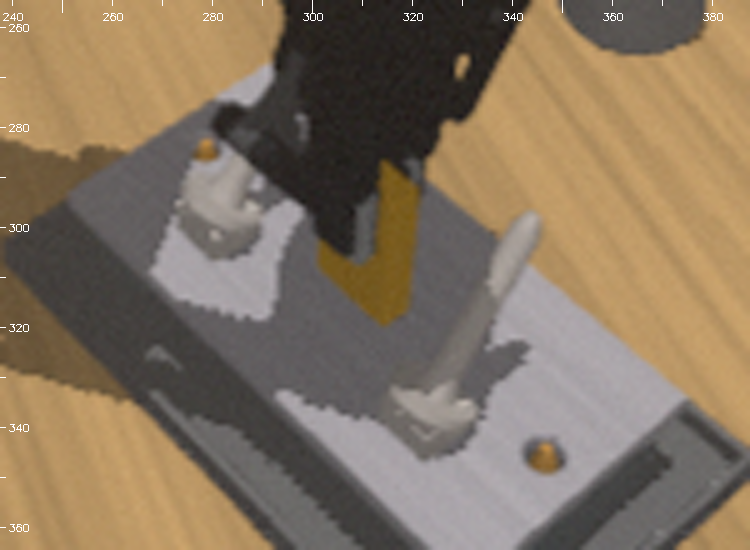

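View pics/i_t.png

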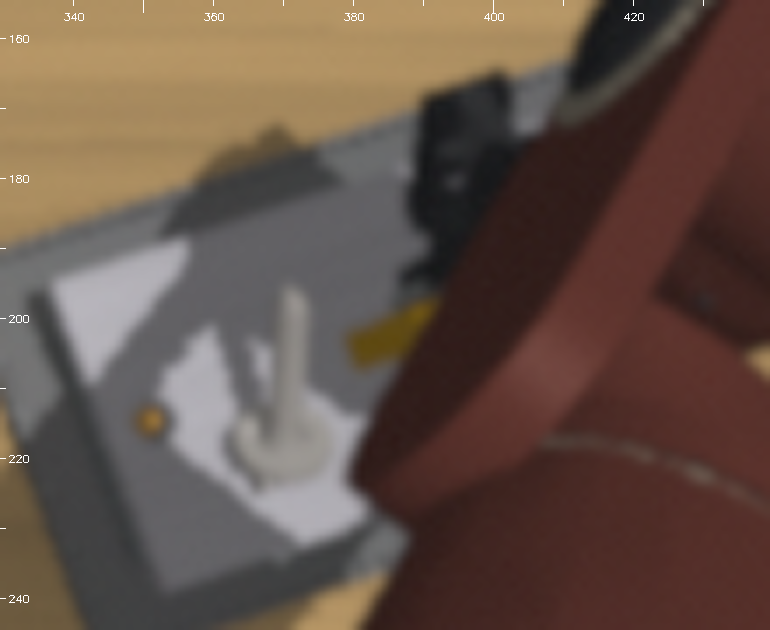

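Both brass tips poke through the middle of their holes, at side (279,284) and (346,345) and top (351,215). No contact force yet. Lowering the rest of the way.

Emit:
step_arm([
  [0,0,-0.01,0,0,0,255],
  [0,0,-0.02,0,0,0,255],
  [0,0,-0.028,0,0,0,255],
  [0,0,-0.034,0,0,0,255],
  [0,0,-0.037,0,0,0,255],
  [0,0,-0.037,0,0,0,255],
])

```text
time: 9.85
tool_pos: [0.5018, -0.2958, 0.0608]
tool_rot: [0.0, 0.58, 0.815, 0.0]
contact_force: [0.7, 0.3, -4.1]
gripper_width: 0.154
```

Emit:
step_arm([
  [0,0,-0.002,0,0,0,255],
  [0,0,-0.002,0,0,0,255],
])

```text
time: 10.05
tool_pos: [0.5019, -0.2959, 0.0607]
tool_rot: [0.0, 0.58, 0.815, -0.0]
contact_force: [-2.3, 2.1, 0.8]
gripper_width: 0.152
```

Emit:
step_arm([
  [0,0,-0.002,0,0,0,255],
  [0,0,-0.002,0,0,0,255],
])

```text
time: 10.25
tool_pos: [0.5019, -0.2959, 0.0606]
tool_rot: [-0.0, 0.58, 0.815, -0.0]
contact_force: [-5.1, 4.3, 7.0]
gripper_width: 0.153
```

Contact on the blocks (force from -4 to +7 N at z = 0.0606). Releasing and rising.

Emit:
step_arm([
  [0,0,0,0,0,0,0],
  [0,0,0,0,0,0,0],
  [0,0,0,0,0,0,0],
  [0,0,0,0,0,0,0],
  [0,0,0.02,0,0,0,0],
  [0,0,0.1,0,0,0,0],
  [0,0,0.2,0,0,0,0],
  [0,0,0.3,0,0,0,0],
  [0,0,0.34,0,0,0,0],
])

```text
time: 11.15
tool_pos: [0.5038, -0.2973, 0.2366]
tool_rot: [0.005, 0.58, 0.815, -0.0]
contact_force: [0.7, 0.6, -0.1]
gripper_width: 1.0
```

Emit:
step_arm([
  [0,0.1,0,0,0,0,0],
  [0,0.2,0,0,0,0.1,0],
  [0,0.3,0,0,0,0.2,0],
  [0,0.4,0,0,0,0.3,0],
  [0,0.5,0,0,0,0.4,0],
  [0,0.55,0,0,0,0.5,0],
])

```text
time: 11.75
tool_pos: [0.5013, -0.0175, 0.2298]
tool_rot: [0.001, 0.237, 0.971, 0.0]
contact_force: [0.1, -0.3, -0.5]
gripper_width: 1.003
```

```bash
python3 - <<'E'
from h import *
st=monitor.state(); print(st["tool_pos"],st["tool_rot"],st["joint_pos"],st["contact_force"])
s=grab("side");t=grab("top"); 
np.save("s3.npy",s,allow_pickle=True);np.save("t3.npy",t,allow_pickle=True)
crop(s,313,315,150,110,5,"j_s.png"); crop(t,385,205,110,90,7,"j_t.png")
cv2.imwrite("pics/j_full.png",cv2.cvtColor(t["pixels"],cv2.COLOR_RGB2BGR))
E
```

```text
[ 0.5013313  -0.01748991  0.22978216] [6.36235705e-04 2.37111701e-01 9.71482065e-01 4.83710084e-04] [-1.83837863e-01 -2.49069484e-01  1.89624676e+00  8.97982839e-04
  1.49309118e+00 -1.27591978e+00] [ 0.14383613 -0.27779432 -0.48542956]
```

View pics/j_s.png

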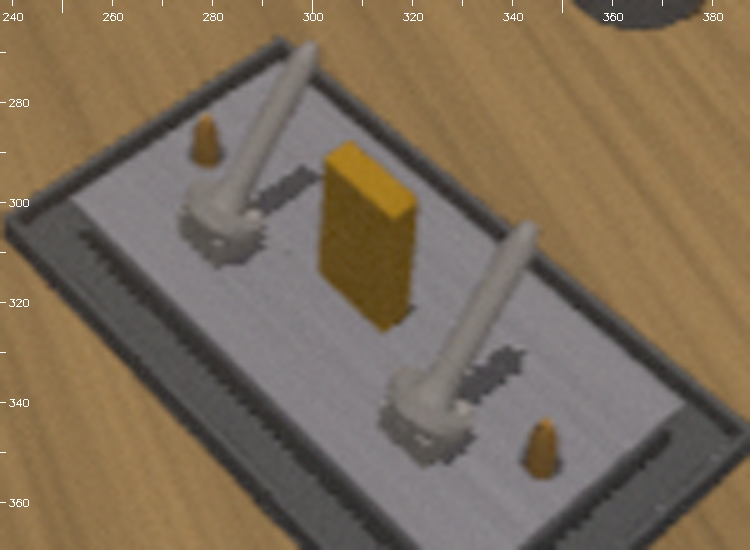

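View pics/j_t.png

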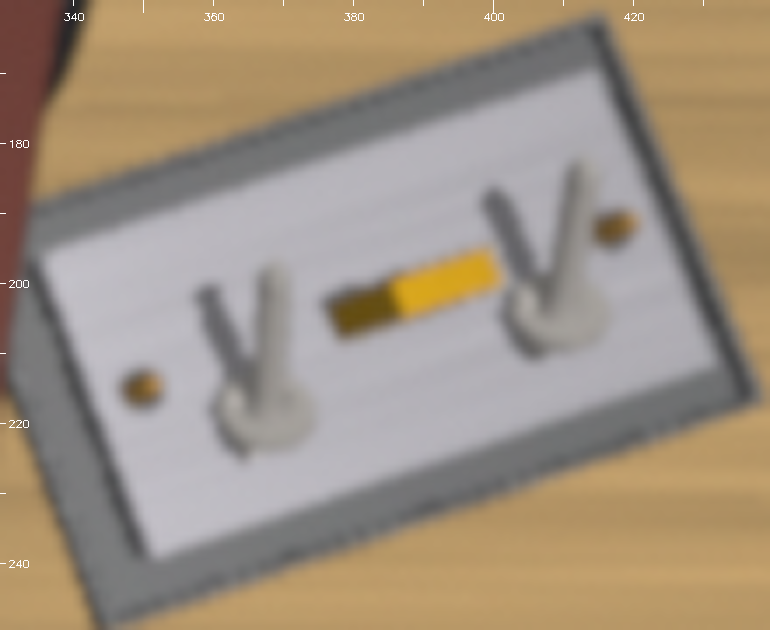

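View pics/j_full.png

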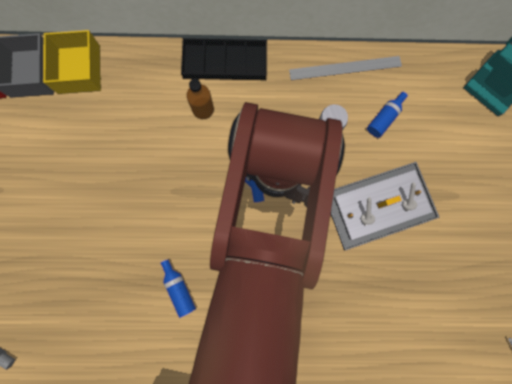

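The plate is fully down: both pins (about 8 mm visible) show through the holes at side (279,288) and (346,350), and the plate is level. Next I move above the bottle. I also collect joint readings to build a small kinematic model, so I can check the tilted placing pose.

Emit:
step_arm([
  [0.193,0.092,0,0,0,0.436,0],
  [0.193,0.092,0,0,0,0.436,0],
  [0.193,0.092,0,0,0,0.436,0],
  [0.193,0.092,0,0,0,0.436,0],
  [0.193,0.092,0,0,0,0.436,0],
  [0.193,0.092,0,0,0,0.436,0],
  [0.193,0.092,0,0,0,0.436,0],
])

```text
time: 12.55
tool_pos: [0.5983, 0.0245, 0.2291]
tool_rot: [0.0, -0.081, 0.997, -0.0]
contact_force: [0.4, 0.4, -0.4]
gripper_width: 0.997
```

```bash
cat > log.py <<'E'
from h import *
import json
st=monitor.state(); d={k:np.array(st[k]).tolist() for k in("time","joint_pos","tool_pos","tool_rot","contact_force","gripper_width")}
open("log.jsonl","a").write(json.dumps(d)+"\n"); print({k:np.round(v,4).tolist() for k,v in d.items()})
E
python3 log.py
python3 - <<'E'
from fit import *
s=np.load("s3.npy",allow_pickle=True).item();t=np.load("t3.npy",allow_pickle=True).item()
sx=lambda v:np.array([v[0]/5-.5+238,v[1]/5-.5+260]); tx=lambda v:np.array([v[0]/7-.5+330,v[1]/7-.5+160])
hx,hy=.055,.105
obs=[(t,(hx,hy,.008),tx((45,258)),1),(t,(hx,-hy,.008),tx((596,68)),1),(t,(-hx,hy,.008),tx((150,558)),1),(t,(-hx,-hy,.008),tx((714,362)),1),
(t,(.022,.054,.082),tx((273,266)),1),(t,(.022,-.054,.082),tx((580,163)),1),(s,(.022,.054,.082),sx((312,47)),1),(s,(.022,-.054,.082),sx((528,228)),1),(s,(0,0,.075),sx((368,182)),1),(t,(0,0,.075),tx((445,283)),1),
(s,(hx,-hy,.008),sx((685,405)),1),(s,(-hx,hy,.008),sx((75,202)),1)]
p,r=fit(obs,[.5,-.3,.02,.33]); print("plate seated",p.round(4)); print(r.round(2).tolist())
for k,y in(("a",.054),("b",-.054)): print(k,pose2(p,[(-.019,y,.024),(.022,y,.083)]).round(4).tolist())
for k,uv in(("a",(tx((273,266)),sx((312,47)))),("b",(tx((580,163)),sx((528,228))))): print(tri([t,s],uv))
E
```

```text
{'time': 12.55, 'joint_pos': [-0.0832, -0.0077, 1.6779, -0.0002, 1.471, -1.8171], 'tool_pos': [0.5983, 0.0245, 0.2291], 'tool_rot': [0.0002, -0.0815, 0.9967, -0.0001], 'contact_force': [0.3528, 0.4317, -0.4158], 'gripper_width': 0.9973}
plate seated [ 0.5018 -0.2967  0.0184  0.3356]
[[-0.91, -0.05], [-0.61, 0.47], [0.28, 0.23], [-0.07, 0.37], [-0.02, 0.41], [0.29, 0.12], [0.25, 0.25], [0.87, 0.28], [0.89, -0.55], [0.14, 0.06], [-0.01, 0.03], [-0.5, -0.36]]
a [[0.4661, -0.252, 0.0424], [0.5048, -0.2385, 0.1014]]
b [[0.5017, -0.354, 0.0424], [0.5404, -0.3405, 0.1014]]
(array([ 0.50505163, -0.23823081,  0.10095738]), [np.float64(0.271270609545164), np.float64(0.32710182677215904)])
(array([ 0.53995868, -0.33953171,  0.10051645]), [np.float64(0.3024018724690535), np.float64(0.4026678353320946)])
```

```bash
python3 - <<'E'
from fit import *
s=np.load("s0.npy",allow_pickle=True).item();t=np.load("t0.npy",allow_pickle=True).item()
# axis foot guesses: triangulate top-of-object centres (top 512 px, side 512 px)
for k,a,b,h in(("amber top",(195,82.5),(324.5,132),.15),("jar lid",(250.5,250),(207,208),.08),("tin lid",(335.5,117.5),(369,223.5),.1)):
    X,e=tri([t,s],[np.array(a,float),np.array(b,float)]); print(k,X.round(3),np.round(e,1),onz(t,a,h).round(3))
E
```

```text
amber top [0.752 0.153 0.14 ] [1.2 1. ] [0.75  0.151 0.15 ]
jar lid [0.389 0.024 0.083] [0.7 0.6] [0.387 0.024 0.08 ]
tin lid [ 0.694 -0.17   0.097] [0.1 0.1] [ 0.693 -0.169  0.1  ]
```

Emit:
step_arm([
  [0,0,0,-0.02,0.11,0,0],
  [0.02,0,-0.04,-0.04,0.2292,0,0],
  [0.058,0.01,-0.08,-0.0405,0.2292,0.008,0],
  [0.058,0.01,-0.12,-0.0405,0.2292,0.008,0],
  [0.058,0.01,-0.12,-0.0405,0.2292,0.008,0],
])

```text
time: 13.05
tool_pos: [0.6256, 0.0301, 0.1644]
tool_rot: [-0.177, -0.087, 0.98, -0.016]
contact_force: [-0.4, 0.5, 0.1]
gripper_width: 1.003
```

```bash
python3 log.py
```

```text
{'time': 13.05, 'joint_pos': [-0.0375, 0.3354, 1.4342, -0.075, 1.7204, -1.7833], 'tool_pos': [0.6256, 0.0301, 0.1644], 'tool_rot': [-0.1765, -0.0869, 0.9803, -0.0156], 'contact_force': [-0.4125, 0.5295, 0.1397], 'gripper_width': 1.0027}
```

```bash
cat > kin.py <<'E'
import numpy as np, json
from scipy.spatial.transform import Rotation as Ro
from scipy.optimize import least_squares
def rz(a): return Ro.from_euler("z",a)
def ry(a): return Ro.from_euler("y",a)
def fk(q,p):
    a1,off,d1,L2,e,L3,d6=p
    R=rz(q[0]); x=R.apply([a1,off,d1]); R=R*ry(q[1]); x=x+R.apply([0,0,L2]); R=R*ry(q[2]); x=x+R.apply([e,0,L3]); R=R*rz(q[3])*ry(q[4]); x=x+R.apply([0,0,d6]); R=R*rz(q[5]+np.pi/2)
    return x,R
def data():
    D=[([1.20497801e+00,5.33603892e-02,1.61426575e+00,-2.4e-06,1.47598029e+00,-1.19007465e-01],[0.15248207,0.60548962,0.23007769],[-2.40525508e-04,1.23092265e-01,9.92394720e-01,-9.77737641e-04]),
    ([-1.83837863e-01,-2.49069484e-01,1.89624676e+00,8.97982839e-04,1.49309118e+00,-1.27591978e+00],[0.5013313,-0.01748991,0.22978216],[6.36235705e-04,2.37111701e-01,9.71482065e-01,4.83710084e-04])]
    for l in open("log.jsonl"):
        d=json.loads(l); D.append((d["joint_pos"],d["tool_pos"],d["tool_rot"]))
    return D
def fitp():
    D=data(); p0=np.array([0,.074,.3,.42,0,.5,.35])
    f=lambda p: np.concatenate([(fk(q,p)[0]-np.array(x))*1000 for q,x,r in D]+[(p-p0)*.5])
    r=least_squares(f,p0); return r.x,r.fun
if __name__=="__main__":
    p,f=fitp(); print(p.round(4)); print(f.round(1))
    for q,x,r in data(): 
        R=fk(q,p)[1]; M=Ro.from_quat(np.r_[r[1:],r[0]]); print((R.inv()*M).magnitude().round(4))
E
python3 kin.py
```

```text
[-0.      0.0742  0.2379  0.4264  0.0956  0.6099  0.2795]
[-0.  -0.  -0.   0.   0.   0.   0.   0.  -0.   0.  -0.   0.  -0.   0.
 -0.   0.   0.   0.1 -0. ]Traceback (most recent call last):
  File "kin.py", line 23, in <module>
    R=fk(q,p)[1]; M=Ro.from_quat(np.r_[r[1:],r[0]]); print((R.inv()*M).magnitude().round(4))
                                                           ^^^^^^^^^^^^^^^^^^^^^^^^^^^^^
AttributeError: 'float' object has no attribute 'round'
```

```bash
sed -i 's/.magnitude().round(4)/.magnitude()/' kin.py; python3 kin.py | tail -4
cat > plan.py <<'E'
from kin import *
p,_=fitp()
lo=np.array([-3.01,-1.01,.06,-1.02,.09,-3.14]);hi=np.array([3.01,2.22,2.58,4.17,2.62,3.14])
def ik(x,R,q0):
    def f(q):
        X,RR=fk(q,p); return np.r_[(X-x)*10,(RR.inv()*R).as_rotvec()]
    best=None
    for k in range(12):
        s=np.array(q0) if k==0 else np.random.default_rng(k).uniform(np.maximum(lo,-2.5),np.minimum(hi,3.9))
        s=np.clip(s,lo+1e-3,hi-1e-3)
        r=least_squares(f,s,bounds=(lo,hi))
        if r.cost<1e-10:
            d=np.abs(r.x-q0).max()
            if best is None or d<best[0]: best=(d,r.x)
        if k==0 and best is not None: break
    return None if best is None else best[1]
def frame(d,yv):
    z=d/np.linalg.norm(d); y=yv-z*(yv@z); y/=np.linalg.norm(y); return Ro.from_matrix(np.c_[np.cross(y,z),y,z])
E
cat > scan.py <<'E'
from plan import *
yaw=.333; c,s=np.cos(yaw),np.sin(yaw); t35=np.radians(35)
u=np.array([np.sin(t35)*c,np.sin(t35)*s,np.cos(t35)])
d0=np.array([np.cos(t35)*c,np.cos(t35)*s,-np.sin(t35)]); e=np.array([-s,c,0])
q0=np.array([-.04,.34,1.43,-.07,1.72,-1.78])
feet={"a":np.array([.4661,-.252,.044]),"b":np.array([.5017,-.354,.044])}
m0=np.array([np.cos(3.3165),np.sin(3.3165),0])
for tilt in (0,15,20,25):   # tool z leans toward the mouth in the cradle by tilt => d has component sin(tilt) along mouth (-u)
  for pk in "ab":
    for phi in (-60,-40,-20,0,20,40):
        f=np.radians(phi); n=np.cos(f)*d0+np.sin(f)*e
        d=np.cos(np.radians(tilt))*n-np.sin(np.radians(tilt))*u
        yv=np.cross(n,u) ; 
        out=[]
        for sg in(1,-1):
            R=frame(d,sg*yv); L=[]
            for back in(0,.085):
                x=feet[pk]+(.1+back)*u+.023*d
                q=ik(x,R,q0); L.append(None if q is None else q.round(2).tolist())
            out.append(L)
        print(tilt,pk,phi,"dz%.2f"%d[2],out)
E
python3 scan.py
```

```text
2.8691009464383095e-08
4.726198646100162e-09
3.1131153012580733e-16
3.306047997375624e-16
0 a -60 dz-0.29 [[[-0.38, -0.16, 2.41, 4.01, 0.54, -2.78], None], [[-0.38, -0.16, 2.41, 4.01, 0.54, 0.36], None]]
0 a -40 dz-0.44 [[[-0.61, -0.32, 2.45, 2.2, 0.16, -1.13], None], [[-0.61, -0.32, 2.45, 2.2, 0.16, 2.01], None]]
0 a -20 dz-0.54 [[[-0.81, -0.28, 2.37, 1.29, 0.62, -0.35], [-0.7, -0.33, 2.27, 1.08, 0.58, -0.03]], [[-0.81, -0.28, 2.37, 1.29, 0.62, 2.8], [-0.7, -0.33, 2.27, 1.08, 0.58, 3.11]]]
0 a 0 dz-0.57 [[[-0.92, -0.1, 2.2, 1.13, 1.04, -0.3], [-0.82, -0.17, 2.12, 1.07, 1.02, -0.1]], [[-0.92, -0.1, 2.2, 1.13, 1.04, 2.84], [-0.82, -0.17, 2.12, 1.07, 1.02, 3.04]]]
0 a 20 dz-0.54 [[[-0.95, 0.11, 2.0, 1.02, 1.39, -0.29], [-0.86, 0.05, 1.93, 1.03, 1.39, -0.14]], [[-0.95, 0.11, 2.0, 1.02, 1.39, 2.85], [-0.86, 0.05, 1.93, 1.03, 1.39, 3.01]]]
0 a 40 dz-0.44 [[[-0.93, 0.33, 1.8, 0.93, 1.7, -0.29], [-0.86, 0.27, 1.73, 0.98, 1.72, -0.15]], [[-0.93, 0.33, 1.8, 0.93, 1.7, 2.85], [-0.86, 0.27, 1.73, 0.98, 1.72, 2.99]]]
0 b -60 dz-0.29 [[[-0.57, 0.01, 2.26, 3.65, 0.45, -2.52], [-0.49, -0.06, 2.17, 
[... 6060 characters left out ...]
[[-0.76, -0.04, 2.01, 0.42, 0.69, 0.45], [-0.68, -0.05, 1.89, 0.32, 0.79, 0.62]], [[-0.76, -0.04, 2.01, 0.42, 0.69, -2.69], [-0.68, -0.05, 1.89, 0.32, 0.79, -2.52]]]
25 b 0 dz-0.87 [[[-0.84, 0.09, 1.86, 0.56, 1.05, 0.14], [-0.77, 0.07, 1.75, 0.52, 1.12, 0.29]], [[-0.84, 0.09, 1.86, 0.56, 1.05, -3.0], [-0.77, 0.07, 1.75, 0.52, 1.12, -2.86]]]
25 b 20 dz-0.83 [[[-0.87, 0.27, 1.67, 0.58, 1.39, -0.03], [-0.81, 0.24, 1.58, 0.58, 1.45, 0.09]], [[-0.87, 0.27, 1.67, 0.58, 1.39, 3.11], [-0.81, 0.24, 1.58, 0.58, 1.45, -3.05]]]
25 b 40 dz-0.74 [[[-0.87, 0.45, 1.48, 0.55, 1.71, -0.17], [-0.81, 0.43, 1.38, 0.58, 1.78, -0.05]], [[-0.87, 0.45, 1.48, 0.55, 1.71, 2.97], [-0.81, 0.43, 1.38, 0.58, 1.78, 3.09]]]
```

The model fits the readings exactly. Chosen plan:
- Grip the bottle with the tool leaning 20° towards the mouth.
- Place it on peg a with the tool rolled about -30° round the peg axis, which leaves good joint margins.

Descending on the bottle now.

Emit:
step_arm([
  [-0.015,-0.003,-0.06,0,0,0,0],
  [-0.035,-0.006,-0.12,0,0,0,0],
  [-0.055,-0.009,-0.18,0,0,0,0],
  [-0.067,-0.011,-0.225,0,0,0,0],
  [-0.0734,-0.0124,-0.252,0,0,0,0],
  [-0.0734,-0.0124,-0.252,0,0,0,0],
  [-0.0734,-0.0124,-0.252,0,0,0,0],
])

```text
time: 13.75
tool_pos: [0.5916, 0.0239, 0.0445]
tool_rot: [-0.172, -0.087, 0.981, -0.016]
contact_force: [0.3, -0.8, 0.0]
gripper_width: 0.999
```

```bash
python3 log.py; python3 - <<'E'
from h import *
s=grab("side");t=grab("top")
crop(s,285,190,110,82,5,"k_s.png"); crop(t,255,165,110,82,5,"k_t.png")
a=cv2.imread("pics/k_s.png");b=cv2.imread("pics/k_t.png"); cv2.imwrite("pics/k.png",cv2.resize(np.hstack([a,b]),(800,298)))
st=monitor.state(); q=st["tool_rot"]; from scipy.spatial.transform import Rotation as R
print(R.from_quat(np.r_[q[1:],q[0]]).as_matrix().round(3), st["tool_pos"])
E
```

```text
{'time': 13.75, 'joint_pos': [-0.0484, 0.3802, 1.5923, -0.078, 1.5075, -1.7786], 'tool_pos': [0.5916, 0.0239, 0.0445], 'tool_rot': [-0.1718, -0.0874, 0.9811, -0.0161], 'contact_force': [0.2778, -0.7634, 0.0376], 'gripper_width': 0.9993}
[[-0.926 -0.177 -0.333]
 [-0.166  0.984 -0.062]
 [ 0.338 -0.002 -0.941]] [0.59225862 0.02396941 0.04505923]
```

View pics/k.png

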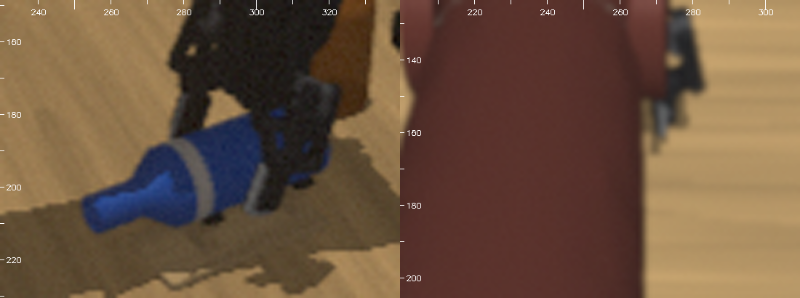

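The side view shows the fingers straddling the bottle body just behind the white band (near finger at (303,200)). The arm hides the bottle in the top view. Closing and lifting straight up.

Emit:
step_arm([
  [0,0,0,0,0,0,255],
  [0,0,0,0,0,0,255],
  [0,0,0,0,0,0,255],
  [0,0,0,0,0,0,255],
  [0,0,0,0,0,0,255],
  [0,0,0,0,0,0,255],
  [0,0,0,0,0,0,255],
])

```text
time: 14.55
tool_pos: [0.5914, 0.0241, 0.044]
tool_rot: [-0.172, -0.088, 0.981, -0.016]
contact_force: [0.5, -0.1, 5.4]
gripper_width: 0.642
```

Emit:
step_arm([
  [0,0,0.02,0,0,0,255],
  [0,0,0.06,0,0,0,255],
  [0,0,0.12,0,0,0,255],
  [0,0,0.2,0,0,0,255],
  [0,0,0.28,0,0,0,255],
  [0,0,0.36,0,0,0,255],
  [0,0,0.4,0,0,0,255],
  [0,0,0.4,0,0,0,255],
])

```text
time: 15.35
tool_pos: [0.5921, 0.024, 0.2471]
tool_rot: [-0.169, -0.088, 0.982, -0.016]
contact_force: [0.5, 0.7, -0.6]
gripper_width: 0.64
```

```bash
python3 log.py; python3 - <<'E'
from h import *
s=grab("side");t=grab("top")
np.save("s4.npy",s,allow_pickle=True);np.save("t4.npy",t,allow_pickle=True)
crop(s,285,140,130,130,4,"n_s.png"); crop(t,255,185,130,130,4,"n_t.png")
a=cv2.imread("pics/n_s.png");b=cv2.imread("pics/n_t.png"); cv2.imwrite("pics/n.png",cv2.resize(np.hstack([a,b]),(800,400)))
E
```

```text
{'time': 15.35, 'joint_pos': [-0.0481, 0.1925, 1.4615, -0.0803, 1.82, -1.8037], 'tool_pos': [0.5921, 0.024, 0.2471], 'tool_rot': [-0.1693, -0.0876, 0.9815, -0.0165], 'contact_force': [0.4833, 0.6929, -0.6095], 'gripper_width': 0.64}
```

View pics/n.png

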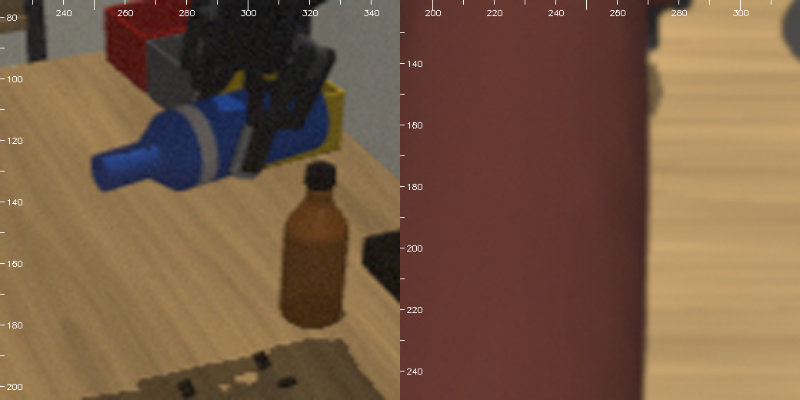

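The bottle is held level (opening 0.64, about 55 mm) and clear of the cradle. In the side view its mouth is at about (252,133) and the band at about (285,122). The arm hides it in the top view. Next I compute the hover pose above peg a and check the path with the model.

```bash
cat > tgt.py <<'E'
from plan import *
import sys
Q=lambda r: Ro.from_quat(np.r_[np.array(r)[1:],r[0]])
yaw=.333; c,s=np.cos(yaw),np.sin(yaw); t35=np.radians(35)
u=np.array([np.sin(t35)*c,np.sin(t35)*s,np.cos(t35)])
d0=np.array([np.cos(t35)*c,np.cos(t35)*s,-np.sin(t35)]); e=np.array([-s,c,0])
foot=np.array([.4664,-.2519,.044])
# grasp transform
Rg=Q([-.172,-.0875,.981,-.0161]); xg=np.array([.5917,.0240,.0445])
bo=np.load("bot0.npy"); ob=np.array([bo[0],bo[1],.0645]); m0=np.array([np.cos(bo[3]),np.sin(bo[3]),0])
o_t=Rg.inv().apply(ob-xg); m_t=Rg.inv().apply(m0)
o_t[1]=0; m_t[1]=0; m_t/=np.linalg.norm(m_t)
def tool_for(mouth,phi):
    f=np.radians(phi); n=np.cos(f)*d0+np.sin(f)*e; yv=np.cross(u,n)
    # tool R with R m_t = -u, R y = yv
    B=np.c_[m_t,[0,1,0],np.cross(m_t,[0,1,0])]; W=np.c_[-u,yv,np.cross(-u,yv)]
    R=Ro.from_matrix(W@B.T); x=mouth+.1*u-R.apply(o_t); return x,R
E
python3 - <<'E'
from tgt import *
print("o_t",o_t,"m_t",m_t)
d=data()[-1]; q=np.array(d[0]); x0=np.array(d[1]); R0=Q(d[2])
for phi in(-20,-30,-35):
    x,R=tool_for(foot+.1*u,phi); rv=(R*R0.inv()).as_rotvec()
    print(phi,"x",x.round(4),"shift",((x-x0)/.5).round(3),"turn",(rv/1.5).round(4),np.degrees(np.linalg.norm(rv)),"d",R.as_matrix()[:,2].round(2))
    qq=q
    for k in np.linspace(0,1,9):
        xx=x0+k*(x-x0)+[0,0,.06*np.sin(np.pi*k)]; RR=Ro.from_rotvec(rv*k)*R0
        qq=ik(xx,RR,qq); print(k,None if qq is None else qq.round(2))
        if qq is None: qq=q
    for h in(.07,.03,.0):
        x2,R2=tool_for(foot+h*u,phi); qq=ik(x2,R2,qq); print(h,qq.round(2))
E
```

```text
o_t [ 0.0002937   0.         -0.02116361] m_t [0.94030797 0.         0.34032474]
-20 x [ 0.5878 -0.2171  0.1914] shift [-0.008 -0.482 -0.111] turn [-0.0462 -0.6622 -0.017 ] 57.0717276680167 d [ 0.6  -0.13 -0.79]
0.0 [-0.05  0.19  1.46 -0.08  1.82 -1.8 ]
0.125 [-0.09  0.1   1.52 -0.09  1.72 -1.84]
0.25 [-0.14  0.01  1.59 -0.09  1.62 -1.88]
0.375 [-0.2  -0.07  1.66 -0.08  1.51 -1.92]
0.5 [-0.26 -0.15  1.74 -0.05  1.38 -1.97]
0.625 [-0.33 -0.21  1.82 -0.01  1.23 -2.04]
0.75 [-0.41 -0.26  1.92  0.06  1.07 -2.12]
0.875 [-0.49 -0.29  2.01  0.16  0.9  -2.24]
1.0 [-0.57 -0.29  2.09  0.33  0.73 -2.43]
0.07 [-0.6  -0.29  2.14  0.37  0.7  -2.5 ]
0.03 [-0.64 -0.29  2.2   0.44  0.66 -2.59]
0.0 [-0.68 -0.29  2.24  0.49  0.63 -2.68]
-30 x [ 0.5877 -0.2205  0.1922] shift [-0.009 -0.489 -0.11 ] turn [-0.1514 -0.6804 -0.0739] 60.24620407963227 d [ 0.6  -0.29 -0.75]
0.0 [-0.05  0.19  1.46 -0.08  1.82 -1.8 ]
0.125 [-0.09  0.1   1.52 -0.1   1.72 -1.82]
0.25 [-0.13  0.01  1.59 -0.12  1.61 -1.84]
0.375 [-0.18 -0.08  1.66 -0.13  1.49 -1.85]
0.5 [-0.23 -0.16  1.75 -0.13  1.35 -1.87]
0.625 [-0.29 -0.22  1.84 
[... 223 characters left out ...]
.5  -2.23]
0.0 [-0.6  -0.32  2.29  0.22  0.46 -2.32]
-35 x [ 0.5875 -0.2222  0.1928] shift [-0.009 -0.492 -0.109] turn [-0.2042 -0.6883 -0.1025] 62.32843658776128 d [ 0.59 -0.37 -0.72]
0.0 [-0.05  0.19  1.46 -0.08  1.82 -1.8 ]
0.125 [-0.08  0.1   1.53 -0.11  1.72 -1.81]
0.25 [-0.12  0.01  1.59 -0.14  1.61 -1.81]
0.375 [-0.17 -0.08  1.67 -0.16  1.49 -1.82]
0.5 [-0.21 -0.16  1.75 -0.17  1.34 -1.82]
0.625 [-0.26 -0.23  1.85 -0.18  1.18 -1.83]
0.75 [-0.32 -0.28  1.95 -0.18  0.99 -1.83]
0.875 [-0.38 -0.31  2.05 -0.17  0.78 -1.84]
1.0 [-0.44 -0.31  2.14 -0.15  0.55 -1.86]
0.07 [-0.47 -0.32  2.19 -0.12  0.51 -1.9 ]
0.03 [-0.51 -0.32  2.26 -0.07  0.44 -1.97]
0.0 [-0.55 -0.32  2.3  -0.02  0.4  -2.04]
```

Emit:
step_arm([
  [0,-0.03,0.04,-0.01,-0.04,-0.005,255],
  [0,-0.08,0.07,-0.023,-0.102,-0.011,255],
  [0,-0.14,0.08,-0.038,-0.17,-0.018,255],
  [-0.002,-0.2,0.08,-0.053,-0.238,-0.026,255],
  [-0.003,-0.26,0.07,-0.068,-0.306,-0.033,255],
  [-0.004,-0.32,0.05,-0.083,-0.374,-0.041,255],
  [-0.005,-0.38,0.03,-0.098,-0.442,-0.048,255],
  [-0.006,-0.43,0.0,-0.113,-0.51,-0.055,255],
  [-0.008,-0.47,-0.04,-0.129,-0.578,-0.063,255],
  [-0.009,-0.489,-0.07,-0.142,-0.64,-0.07,255],
])

```text
time: 16.45
tool_pos: [0.5835, -0.221, 0.2026]
tool_rot: [0.289, -0.001, 0.946, -0.145]
contact_force: [-0.5, 1.0, -2.0]
gripper_width: 0.641
```

```bash
python3 log.py; cat > rel.py <<'E'
# prints shift/turn from the measured pose to bottle mouth at foot+h*u
from tgt import *
from plant import monitor
h=float(sys.argv[1]); phi=-30
st=monitor.state(); x0=st["tool_pos"]; R0=Q(st["tool_rot"])
x,R=tool_for(foot+h*u,phi); rv=(R*R0.inv()).as_rotvec()
print("t",st["time"],"F",st["contact_force"].round(1),"shift",((x-x0)/.5).round(4),"turn",(rv/1.5).round(4))
E
python3 rel.py .1
```

```text
{'time': 16.45, 'joint_pos': [-0.4874, -0.3058, 2.087, 0.021, 0.7023, -2.0727], 'tool_pos': [0.5835, -0.221, 0.2026], 'tool_rot': [0.2887, -0.0015, 0.9463, -0.1455], 'contact_force': [-0.5027, 0.9552, -2.0382], 'gripper_width': 0.641}
t 16.45 F [-0.5  1.  -2. ] shift [ 0.0085  0.001  -0.0207] turn [-0.0119 -0.0466 -0.0022]
```

Emit:
step_arm([
  [0.003,0,-0.02,-0.011,-0.042,-0.003,255],
  [0.004,0,-0.025,-0.011,-0.042,-0.003,255],
  [0.004,0,-0.025,-0.011,-0.042,-0.003,255],
  [0.004,0,-0.025,-0.011,-0.042,-0.003,255],
])

```text
time: 16.85
tool_pos: [0.5887, -0.2204, 0.196]
tool_rot: [0.319, 0.001, 0.935, -0.154]
contact_force: [0.9, 0.2, 0.1]
gripper_width: 0.637
```

```bash
python3 rel.py .1; python3 - <<'E'
from h import *
s=grab("side");t=grab("top")
np.save("s5.npy",s,allow_pickle=True);np.save("t5.npy",t,allow_pickle=True)
crop(s,305,265,150,150,5,"o_s.png"); crop(t,385,185,110,90,7,"o_t.png")
E
python3 rel.py .1
```

```text
t 16.85 F [0.9 0.2 0.1] shift [-0.0019 -0.0002 -0.0075] turn [ 0.0005 -0.0032 -0.0011]
t 16.95 F [ 0.3  0.2 -1.7] shift [-0.0027  0.0002 -0.0097] turn [ 0.001  -0.0022 -0.0011]
```

View pics/o_s.png

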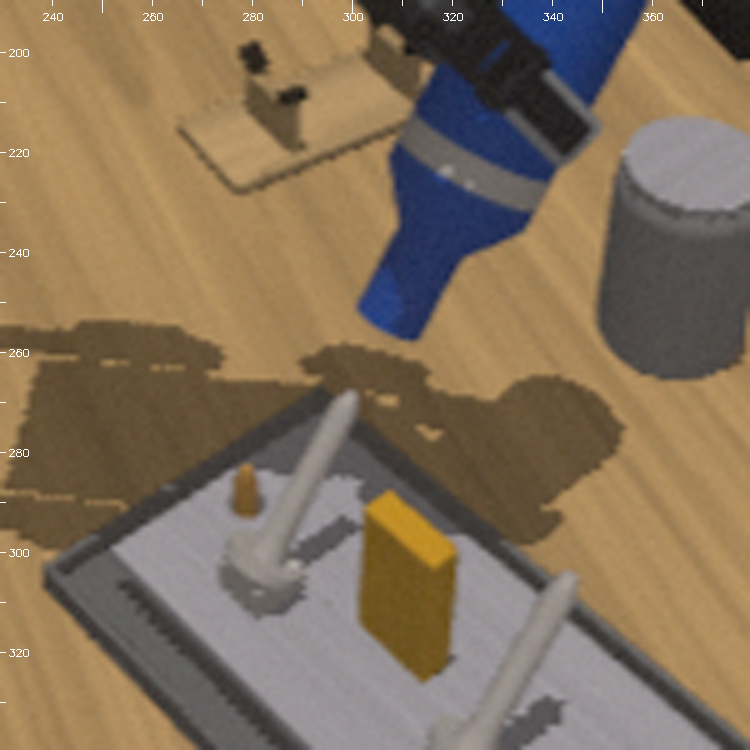

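View pics/o_t.png

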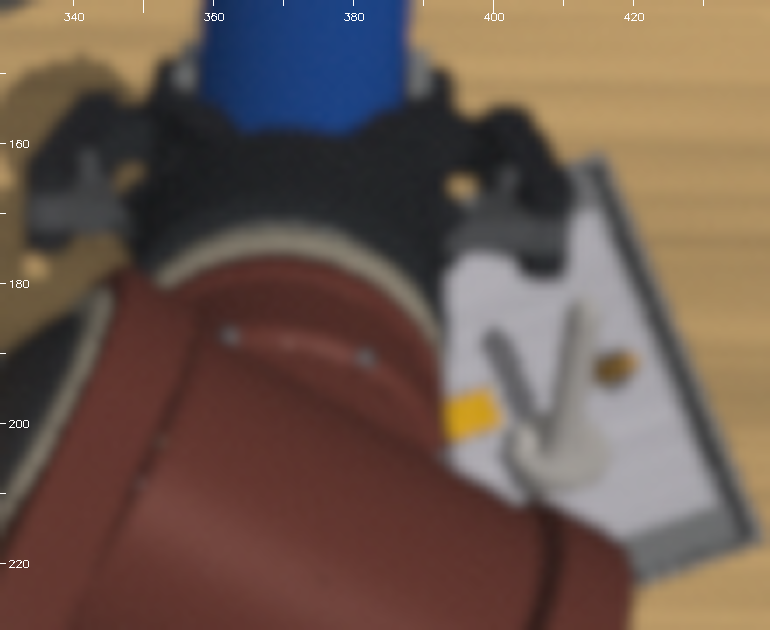

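The side view shows the bottle mouth at about (307,254), above and in line with peg a (tip (300,269)). Its axis looks parallel to the peg. The top view shows only the body's bottom part, at columns 358–388. I overlay the predicted bottle outline as a check.

```bash
cat > ov.py <<'E'
from tgt import *
from h import proj,crop
import cv2
prof=[(-.070,.028),(.045,.028),(.065,.013),(.100,.013)]
def outline(x,R,f):
    m=R.apply(m_t); o=x+R.apply(o_t); yv=R.apply([0,1,0]); w=np.cross(m,yv); a=np.linspace(0,2*np.pi,40)
    L=[]
    for px,r in prof+[(.024,.028),(.036,.028)]:
        L.append(proj(f,[o+m*px+r*(np.cos(b)*yv+np.sin(b)*w) for b in a]))
    return L
E
cat > ov1.py <<'E'
from ov import *
from plant import monitor
import sys
n=sys.argv[1]
st=monitor.state(); x=st["tool_pos"]; R=Q(st["tool_rot"])
for c,cx,cy,w,h,sc in(("s",305,265,150,150,5),("t",385,170,110,90,7)):
    f=np.load(c+n+".npy",allow_pickle=True).item()
    L=outline(x,R,f); pts=[p for l in L for p in l[::2]]
    crop(f,cx,cy,w,h,sc,f"ov_{c}{n}.png",pts)
    print(c,"mouth pred",L[3].mean(0).round(1))
E
python3 ov1.py 5
```

```text
s mouth pred [308.  253.2]
t mouth pred [369.9 188.1]
```

View pics/ov_s5.png

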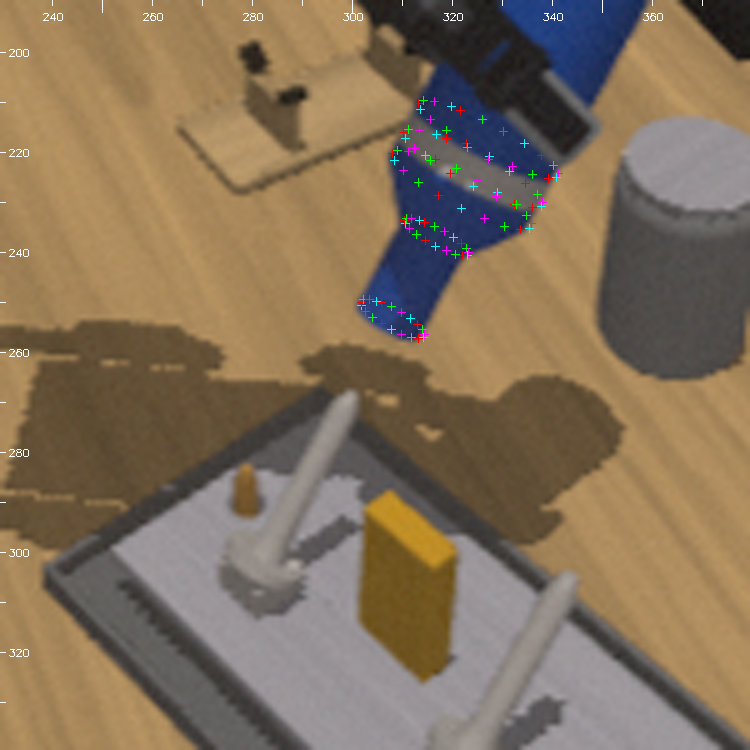

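View pics/ov_t5.png

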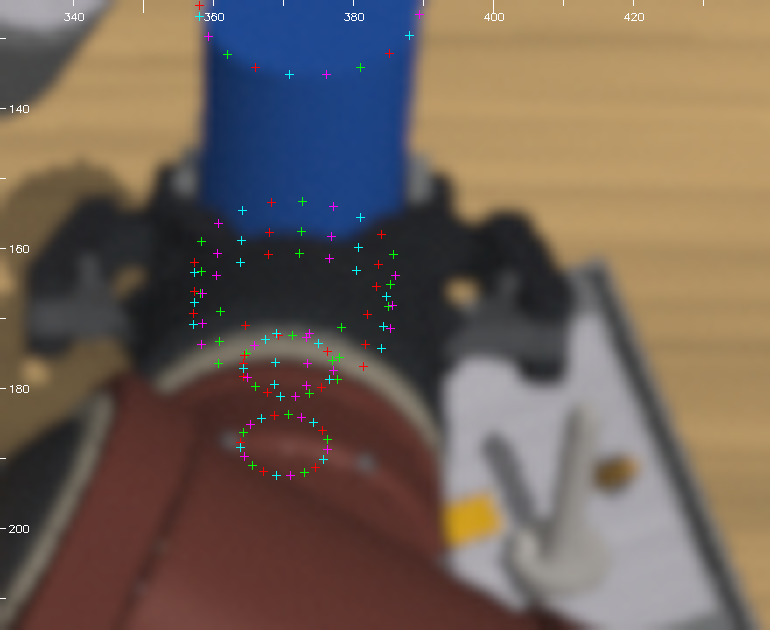

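The predicted outline matches the side view within about 1 px and the body edges in the top view. Advancing along the peg axis so that the mouth just passes the tip.

Emit:
step_arm([
  [-0.012,-0.004,-0.024,0.0005,-0.0025,-0.001,255],
  [-0.023,-0.0075,-0.041,0.0005,-0.0025,-0.001,255],
  [-0.034,-0.011,-0.0575,0.0005,-0.0025,-0.001,255],
  [-0.0455,-0.015,-0.074,0.0005,-0.0025,-0.001,255],
  [-0.0455,-0.015,-0.074,0.0005,-0.0025,-0.001,255],
])

```text
time: 17.45
tool_pos: [0.5634, -0.2276, 0.1554]
tool_rot: [0.319, 0.003, 0.935, -0.153]
contact_force: [0.3, -0.5, -1.4]
gripper_width: 0.639
```

```bash
python3 rel.py .06; python3 - <<'E'
from h import *
s=grab("side");t=grab("top")
np.save("s6.npy",s,allow_pickle=True);np.save("t6.npy",t,allow_pickle=True)
E
python3 rel.py .06; python3 ov1.py 6; python3 - <<'E'
from h import *
s=np.load("s6.npy",allow_pickle=True).item(); crop(s,305,270,90,80,8,"q_s.png")
E
```

```text
t 17.45 F [ 0.3 -0.5 -1.4] shift [ 0.0053 -0.0008  0.0081] turn [-0.0016 -0.003   0.0009]
t 17.55 F [ 0.   0.4 -1. ] shift [0.0023 0.0001 0.003 ] turn [-0.0003 -0.0008  0.0006]
s mouth pred [296.9 274.1]
t mouth pred [368.2 201.6]
```

View pics/q_s.png

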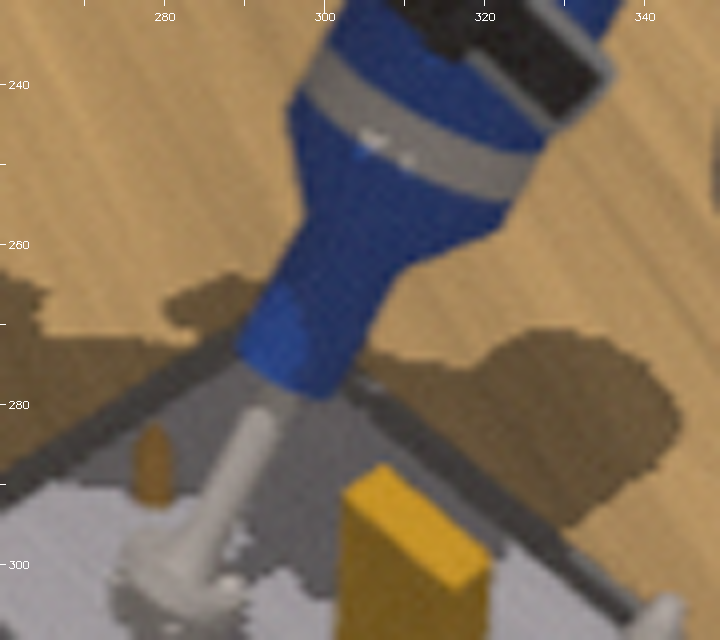

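View pics/ov_t6.png

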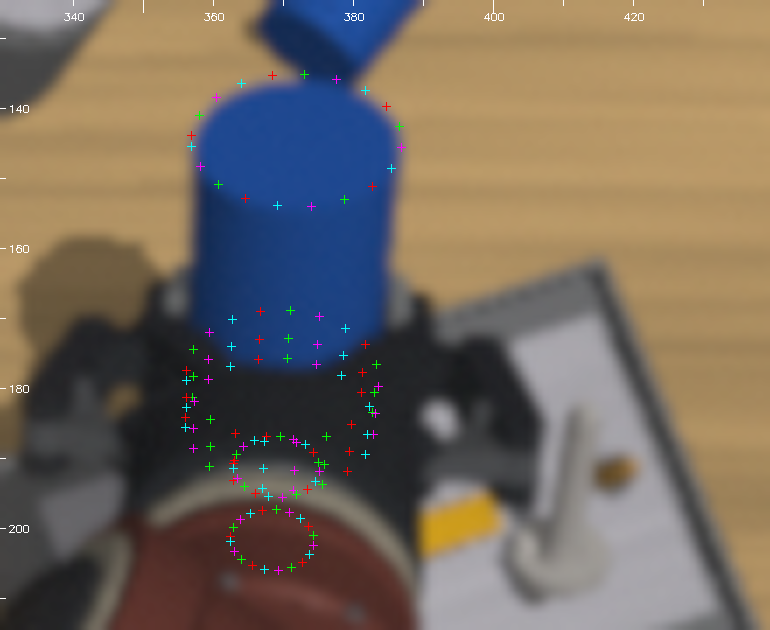

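```bash
python3 - <<'E'
from ov import *
from plant import monitor
f=np.load("s6.npy",allow_pickle=True).item(); st=monitor.state(); x=st["tool_pos"];R=Q(st["tool_rot"])
L=outline(x,R,f); yv=R.apply([0,1,0]); w=np.cross(u,yv)
pts=[]
for h,r in((.01,.0055),(.03,.0055),(.045,.0055),(.065,.0055),(.072,.0025)):
    pts+= [proj(f,[foot+h*u+r*(np.cos(b)*yv+np.sin(b)*w)])[0] for b in np.linspace(0,2*np.pi,10)]
crop(f,300,275,60,60,12,"q2_s.png",[p for l in L[2:4] for p in l[::2]]+pts)
E
```

```text
(no output)
```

View pics/q2_s.png

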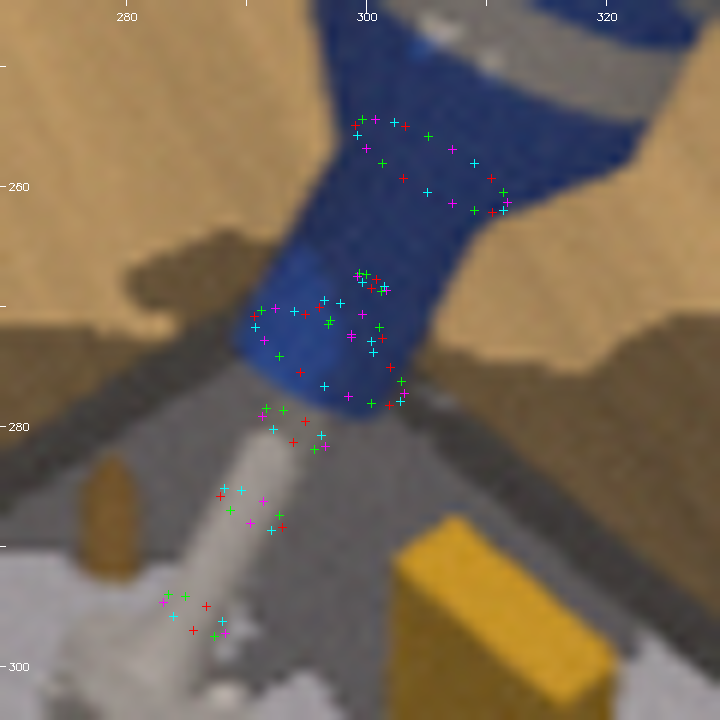

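The tip is inside the neck. In the side view the peg sits about 1 px (about 1.6 mm) left of the bottle axis, which is within the 3.5 mm clearance. I compute a small sideways correction and the next insertion shift.

```bash
python3 - <<'E'
from ov import *
from h import ray
f=np.load("s6.npy",allow_pickle=True).item()
c,d=ray(f,(297,275)); d/=np.linalg.norm(d); v=np.cross(u,d); v/=np.linalg.norm(v)
P=foot+.06*u; print("v",v.round(3),(proj(f,[P+.002*v])-proj(f,[P])).round(2)); print("u/.5 per cm",(u*.01/.5).round(4))
E
python3 rel.py .03
```

```text
v [-0.675  0.678  0.291] [[-0.95 -0.53]]
u/.5 per cm [0.0108 0.0037 0.0164]
t 17.55 F [ 0.   0.4 -1. ] shift [-0.0303 -0.0112 -0.0462] turn [-0.0003 -0.0008  0.0006]
```

Emit:
step_arm([
  [-0.0016,0.0016,0.0007,0,0,0,255],
  [-0.009,-0.001,-0.011,0,0,0,255],
  [-0.017,-0.004,-0.0225,0,0,0,255],
  [-0.0245,-0.007,-0.034,0,0,0,255],
  [-0.032,-0.0095,-0.0455,0,0,0,255],
  [-0.032,-0.0095,-0.0455,0,0,0,255],
])

```text
time: 18.15
tool_pos: [0.548, -0.2324, 0.1335]
tool_rot: [0.32, 0.003, 0.935, -0.154]
contact_force: [-0.0, -0.6, -1.4]
gripper_width: 0.64
```

```bash
python3 rel.py .0; python3 - <<'E'
from h import *
s=grab("side"); np.save("s7.npy",s,allow_pickle=True); crop(s,300,275,90,80,8,"r_s.png")
E
python3 rel.py .0
```

```text
t 18.15 F [-0.  -0.6 -1.4] shift [-0.0289 -0.0137 -0.0464] turn [-0.0012 -0.0023  0.0007]
t 18.2 F [-0.4  0.4 -1. ] shift [-0.03   -0.0134 -0.0482] turn [-0.0007 -0.0015  0.0006]
```

View pics/r_s.png

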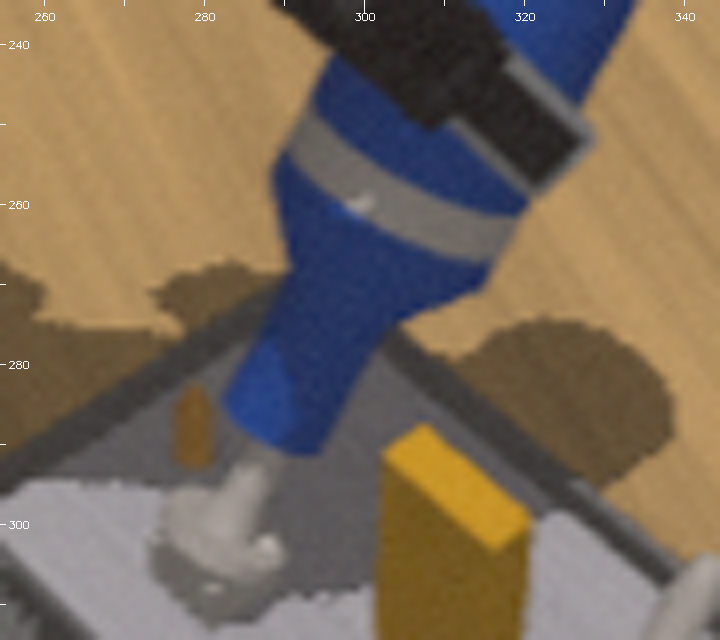

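The side view shows the neck going over the peg with the mouth at about (293,287), near the collar at (282,302). No contact force. Continuing.

Emit:
step_arm([
  [-0.006,-0.002,-0.009,0,-0.001,0,255],
  [-0.012,-0.004,-0.018,0,-0.001,0,255],
  [-0.018,-0.006,-0.027,0,-0.001,0,255],
  [-0.0235,-0.008,-0.036,0,-0.001,0,255],
  [-0.0235,-0.008,-0.036,0,-0.001,0,255],
])

```text
time: 18.7
tool_pos: [0.5366, -0.2365, 0.1162]
tool_rot: [0.321, 0.003, 0.935, -0.154]
contact_force: [-0.8, 0.4, -1.0]
gripper_width: 0.637
```

```bash
python3 rel.py .0; python3 - <<'E'
from h import *
s=grab("side"); np.save("s8.npy",s,allow_pickle=True); crop(s,300,275,90,80,8,"u_s.png")
E
python3 rel.py .0
```

```text
t 18.7 F [-0.8  0.4 -1. ] shift [-0.0061 -0.0056 -0.0117] turn [-0.0009 -0.0008  0.0005]
t 18.75 F [-0.  -0.7 -0.5] shift [-0.007  -0.0053 -0.013 ] turn [-0.0006 -0.0002  0.0005]
```

View pics/u_s.png

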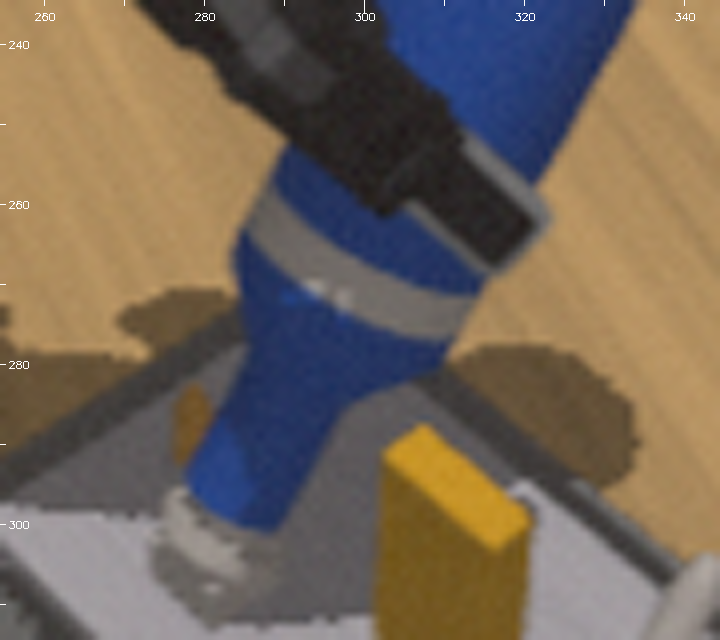

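About 3–4 mm remain to the collar. Continuing in small steps while watching the force.

Emit:
step_arm([
  [-0.0022,-0.0007,-0.0033,0,0,0,255],
  [-0.0033,-0.0011,-0.005,0,0,0,255],
  [-0.0033,-0.0011,-0.005,0,0,0,255],
])

```text
time: 19.05
tool_pos: [0.5358, -0.2372, 0.115]
tool_rot: [0.322, 0.003, 0.934, -0.154]
contact_force: [-0.7, -0.7, -0.6]
gripper_width: 0.638
```

Emit:
step_arm([
  [-0.0015,-0.0005,-0.0025,0,0,0,255],
  [-0.0022,-0.0007,-0.0033,0,0,0,255],
  [-0.0022,-0.0007,-0.0033,0,0,0,255],
])

```text
time: 19.35
tool_pos: [0.5347, -0.2375, 0.1133]
tool_rot: [0.321, 0.003, 0.934, -0.154]
contact_force: [0.2, 0.1, -1.0]
gripper_width: 0.64
```

Emit:
step_arm([
  [-0.0015,-0.0005,-0.0025,0,0,0,255],
  [-0.0022,-0.0007,-0.0033,0,0,0,255],
  [-0.0022,-0.0007,-0.0033,0,0,0,255],
])

```text
time: 19.65
tool_pos: [0.5336, -0.2379, 0.1116]
tool_rot: [0.321, 0.003, 0.934, -0.154]
contact_force: [0.2, 0.5, -2.3]
gripper_width: 0.644
```

Emit:
step_arm([
  [-0.0012,-0.0004,-0.0017,0,0,0,255],
  [-0.0012,-0.0004,-0.0017,0,0,0,255],
])

```text
time: 19.85
tool_pos: [0.533, -0.2382, 0.1109]
tool_rot: [0.322, 0.003, 0.934, -0.154]
contact_force: [-0.1, -0.2, -0.1]
gripper_width: 0.642
```

```bash
python3 - <<'E'
from h import *
s=grab("side"); np.save("s9.npy",s,allow_pickle=True); crop(s,300,275,90,80,8,"v_s.png")
E
python3 rel.py .0
```

```text
t 19.9 F [-0.   0.2 -0.4] shift [ 0.001  -0.0022 -0.0013] turn [-0.0001  0.0004  0.0003]
```

View pics/v_s.png

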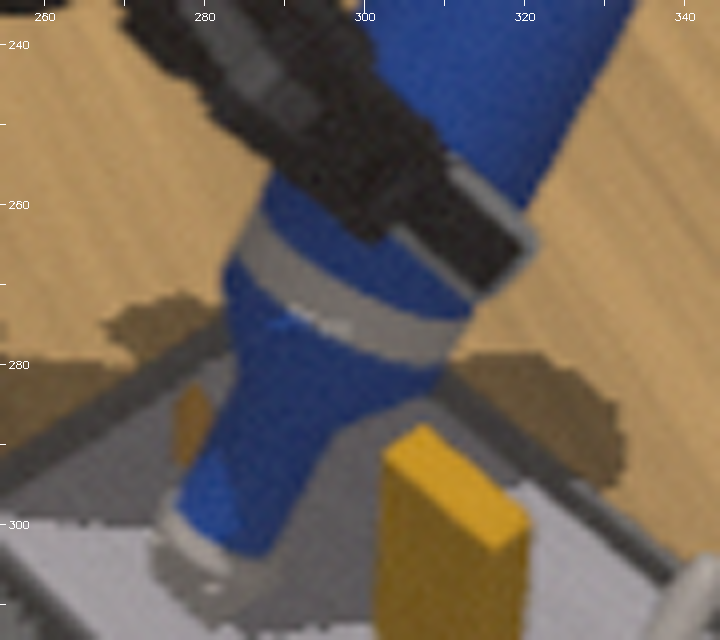

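The rim looks nearly on the collar, but there is no force yet. A bit further.

Emit:
step_arm([
  [-0.0011,-0.0004,-0.0017,0,0,0,255],
  [-0.0022,-0.0007,-0.0033,0,0,0,255],
  [-0.0022,-0.0007,-0.0033,0,0,0,255],
])

```text
time: 20.2
tool_pos: [0.5329, -0.2387, 0.1107]
tool_rot: [0.323, 0.003, 0.934, -0.155]
contact_force: [3.6, 2.8, 3.6]
gripper_width: 0.637
```

Emit:
step_arm([
  [-0.0011,-0.0004,-0.0017,0,0,0,255],
  [-0.0022,-0.0007,-0.0033,0,0,0,255],
  [-0.0022,-0.0007,-0.0033,0,0,0,255],
])

```text
time: 20.5
tool_pos: [0.5327, -0.2394, 0.1106]
tool_rot: [0.324, 0.003, 0.933, -0.155]
contact_force: [4.4, 5.3, 6.8]
gripper_width: 0.641
```

The tool stopped moving and the force along the axis rose to about 9 N, so the rim is on the collar. Opening.

Emit:
step_arm([
  [0.001,0.0003,0.0016,0,0,0,200],
  [0.001,0.0003,0.0016,0,0,0,120],
  [0.001,0.0003,0.0016,0,0,0,0],
  [0.001,0.0003,0.0016,0,0,0,0],
  [0.001,0.0003,0.0016,0,0,0,0],
  [0.001,0.0003,0.0016,0,0,0,0],
])

```text
time: 21.1
tool_pos: [0.5307, -0.2385, 0.1073]
tool_rot: [0.321, 0.003, 0.935, -0.154]
contact_force: [0.3, 0.7, 0.3]
gripper_width: 1.001
```

```bash
python3 - <<'E'
from h import *
s=grab("side"); t=grab("top"); crop(s,300,265,100,100,6,"w_s.png"); crop(t,375,170,110,90,6,"w_t.png")
a=cv2.imread("pics/w_s.png");b=cv2.imread("pics/w_t.png"); b=cv2.copyMakeBorder(b,0,600-b.shape[0],0,0,cv2.BORDER_CONSTANT); cv2.imwrite("pics/w.png",cv2.resize(np.hstack([a,b]),(800,381)))
st=monitor.state(); print(st["time"],st["tool_pos"],st["contact_force"],st["gripper_width"]); 
from tgt import Q; print(Q(st["tool_rot"]).as_matrix()[:,2])
E
```

```text
21.2 [ 0.53095436 -0.23856235  0.10779338] [ 0.38939105  0.51427225 -0.79326718] 1.0000764500441386
[ 0.59913342 -0.28987593 -0.74633176]
```

View pics/w.png

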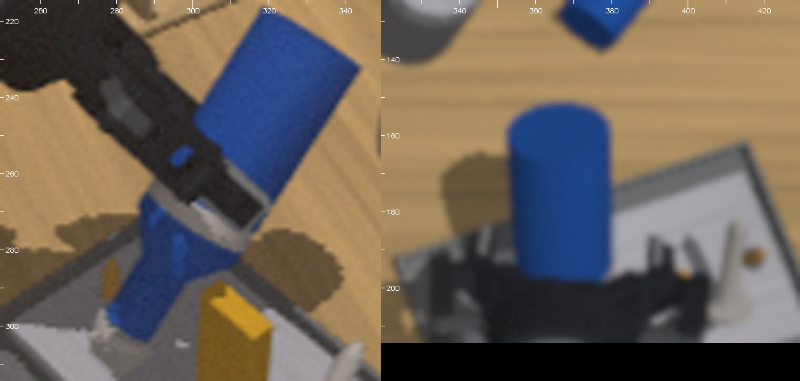

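The fingers are open and the bottle stays on the peg. I check the retreat path with the model.

```bash
python3 - <<'E'
from tgt import *
from plant import monitor
st=monitor.state(); x=st["tool_pos"];R=Q(st["tool_rot"]);d=R.as_matrix()[:,2]; q=st["joint_pos"]; print(q.round(2))
for k in(.02,.05,.08,.1):
    q2=ik(x-k*d,R,q); print(k,None if q2 is None else q2.round(2)); q=q2 if q2 is not None else q
    print(((-k*d)/.5).round(4))
for dz in(.05,.1,.15):
    q2=ik(x-.08*d+[0,0,dz],R,q); print(dz,None if q2 is None else q2.round(2))
E
```

```text
[-0.6  -0.32  2.29  0.22  0.46 -2.33]
0.02 [-0.6  -0.39  2.32  0.21  0.51 -2.31]
[-0.024   0.0116  0.0299]
0.05 [-0.61 -0.5   2.35  0.19  0.58 -2.3 ]
[-0.0599  0.029   0.0746]
0.08 [-0.62 -0.61  2.38  0.18  0.67 -2.29]
[-0.0959  0.0464  0.1194]
0.1 [-0.63 -0.69  2.39  0.18  0.72 -2.28]
[-0.1198  0.058   0.1493]
0.05 [-0.62 -0.67  2.32  0.16  0.77 -2.26]
0.1 [-0.62 -0.71  2.26  0.15  0.87 -2.24]
0.15 [-0.62 -0.72  2.19  0.14  0.96 -2.22]
```

Emit:
step_arm([
  [-0.012,0.0058,0.015,0,0,0,0],
  [-0.036,0.0174,0.0448,0,0,0,0],
  [-0.06,0.029,0.0746,0,0,0,0],
  [-0.084,0.0406,0.1045,0,0,0,0],
  [-0.1198,0.058,0.1493,0,0,0,0],
  [-0.1198,0.058,0.2,0,0,0,0],
  [-0.1198,0.058,0.3,0,0,0,0],
  [-0.1198,0.058,0.3,0,0,0,0],
])

```text
time: 22.0
tool_pos: [0.4738, -0.2114, 0.2691]
tool_rot: [0.328, 0.003, 0.931, -0.159]
contact_force: [0.5, 0.2, 0.7]
gripper_width: 1.0
```

Emit:
step_arm([
  [0,0.1,0,0,0,0,0],
  [0,0.2,0,0,0.05,0,0],
  [0,0.3,0,0,0.1,0,0],
  [0,0.4,0,0,0.15,0,0],
  [0,0.5,0,0,0.2,0,0],
  [0,0.5,0,0,0.2,0,0],
])

```text
time: 22.6
tool_pos: [0.4725, 0.0469, 0.2586]
tool_rot: [0.179, -0.026, 0.972, -0.151]
contact_force: [0.6, -1.1, -0.3]
gripper_width: 1.001
```

```bash
python3 - <<'E'
from h import *
s=grab("side"); t=grab("top"); np.save("sA.npy",s,allow_pickle=True);np.save("tA.npy",t,allow_pickle=True)
crop(s,310,275,120,120,5,"y_s.png"); crop(t,375,180,110,90,7,"y_t.png")
cv2.imwrite("pics/y_full.png",cv2.cvtColor(np.hstack([s["pixels"],t["pixels"]])[::,::],cv2.COLOR_RGB2BGR)[::1,::1]); im=cv2.imread("pics/y_full.png"); cv2.imwrite("pics/y_full.png",cv2.resize(im,(800,300),interpolation=cv2.INTER_AREA))
st=monitor.state(); print(st["time"],st["tool_pos"],st["joint_pos"].round(2))
E
```

```text
22.7 [0.47168842 0.04184691 0.25801141] [ 0.13 -0.55  2.12 -0.36  1.25 -1.43]
```

View pics/y_s.png

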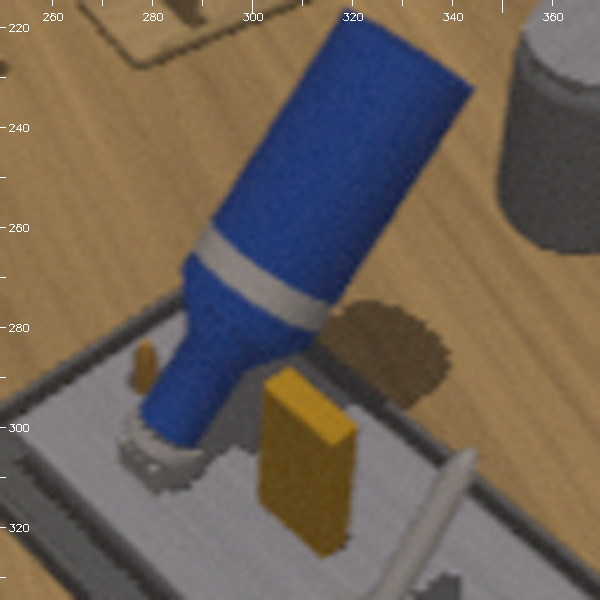

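View pics/y_t.png

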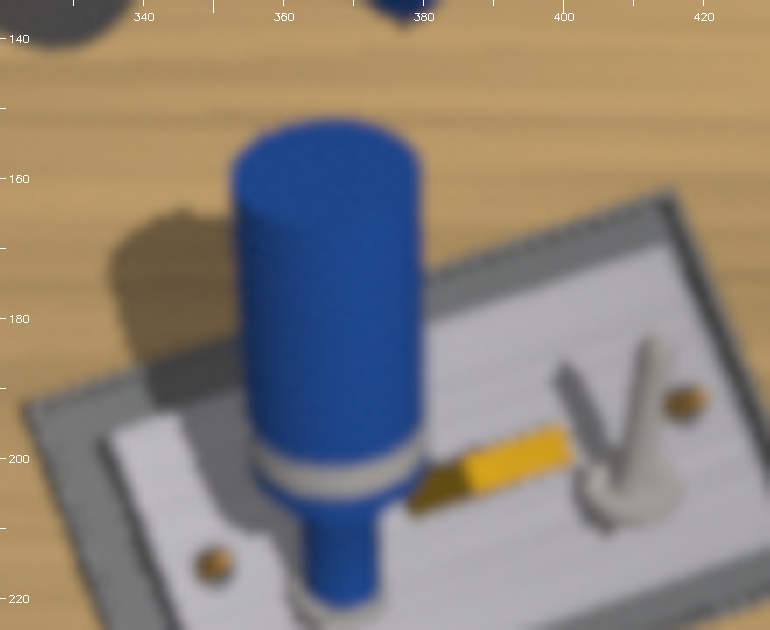

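View pics/y_full.png

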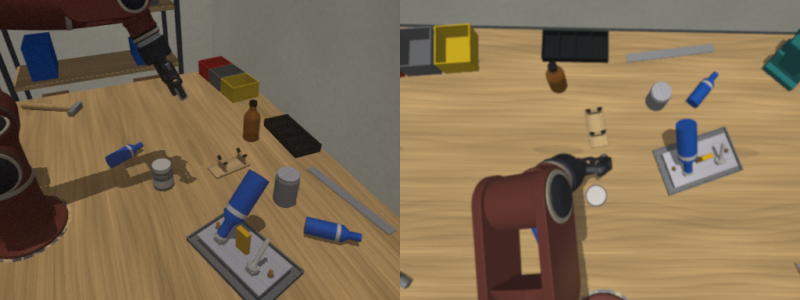

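The bottle stands on peg a with its rim at the collar (side mouth at (286,300), top (369,220)). The plate and pins are unchanged and the bystanders are standing where they were. I check depth and tilt by fitting the bottle outline in both views.

```bash
python3 - <<'E'
from fit import *
from scipy.optimize import minimize
s=np.load("sA.npy",allow_pickle=True).item();t=np.load("tA.npy",allow_pickle=True).item()
prof=[(-.070,.028),(.045,.028),(.065,.013),(.100,.013)]
def sil(f,q,S=4):
    m=np.zeros((384*S,512*S),np.uint8); mo=np.array(q[:3]); ax=np.array([np.sin(q[3])*np.cos(q[4]),np.sin(q[3])*np.sin(q[4]),np.cos(q[3])])
    a=np.cross(ax,[0,0,1]);a/=np.linalg.norm(a);b=np.cross(ax,a);th=np.linspace(0,2*np.pi,24,endpoint=False)
    P=[proj(f,[mo+ax*(.1-px)+r*(np.cos(k)*a+np.sin(k)*b) for k in th]) for px,r in prof]
    for i in range(3):
        h=cv2.convexHull(np.vstack(P[i:i+2]).astype(np.float32)); cv2.fillConvexPoly(m,((h[:,0]+.5)*S).astype(np.int32),255)
    return cv2.resize(m,(512,384),interpolation=cv2.INTER_AREA)/255.
def obs(f,boxpoly):
    im=f["pixels"].astype(float); b=np.clip((im[...,2]-im[...,0]+10)/50,0,1); m=np.zeros((384,512),np.uint8); cv2.fillPoly(m,[np.array(boxpoly,np.int32)],1); return b*m,m
ms,ws=obs(s,[(312,212),(350,228),(350,240),(315,295),(290,307),(275,298),(282,262)])
mt,wt=obs(t,[(347,142),(386,142),(386,226),(347,226)])
wt=wt.astype(float);ws=ws.astype(float)
cost=lambda q:(wt*(sil(t,q)-mt)**2).sum()+(ws*(sil(s,q)-ms)**2).sum()
q0=np.array([.466,-.252,.044,np.radians(35),.33]); sx=np.vstack([q0]+[q0+np.eye(5)[i]*[.01,.01,.01,.1,.1][i] for i in range(5)])
r=minimize(cost,q0,method="Nelder-Mead",options=dict(initial_simplex=sx,maxiter=400)); q=r.x
print("mouth",q[:3].round(4),"lean",np.degrees(q[3]).round(1),"az",q[4].round(3),r.fun,cost(q0))
foot=np.array([.4664,-.2519,.044]);ax=np.array([np.sin(q[3])*np.cos(q[4]),np.sin(q[3])*np.sin(q[4]),np.cos(q[3])])
u=np.array([.5736*np.cos(.333),.5736*np.sin(.333),.8192]); e=q[:3]-foot
print("mouth err",np.linalg.norm(e),"along",e@u,"inner err",np.linalg.norm(q[:3]+.072*ax-foot-.072*u))
# plate check, tri of visible points; moved?
d=np.abs(s["pixels"].astype(int)-np.load("s0.npy",allow_pickle=True).item()["pixels"].astype(int)).sum(2)
for n,bx in(("amber",(310,125,335,182)),("jar",(190,200,226,245)),("tin",(348,212,386,266))): print(n,(d[bx[1]:bx[3],bx[0]:bx[2]]>60).mean().round(3))
print(monitor.state()["time"])
E
```

```text
mouth [ 0.4646 -0.2525  0.0454] lean 43.5 az 0.323 356.103353325644 1141.7570495963091
mouth err 0.002323529021801313 along 0.00010559700448078227 inner err 0.008382368757609402
amber 0.032
jar 0.232
tin 0.0
22.7
```

The mouth is within about 2.5 mm of the collar centre and the inner point within about 8 mm. The bottle sags a few degrees on the loose peg. Last checks are rest and the jar's place, where the pixel change may be arm shadow.

Emit:
step_arm([
  [0,0.1,0.1,0,0,0,0],
  [0,0.2,0.1,0,0,0,0],
  [0,0.3,0.1,0,0,0,0],
  [0,0.4,0.1,0,0,0,0],
  [0,0.5,0.1,0,0,0,0],
  [0,0.5,0.1,0,0,0,0],
  [0,0.5,0.1,0,0,0,0],
])

```text
time: 23.4
tool_pos: [0.472, 0.2899, 0.3079]
tool_rot: [0.178, -0.02, 0.972, -0.153]
contact_force: [-0.6, -0.9, -0.6]
gripper_width: 1.001
```

```bash
python3 - <<'E'
from h import *
s=grab("side"); t=grab("top"); o=np.load("sA.npy",allow_pickle=True).item(); s0=np.load("s0.npy",allow_pickle=True).item();t0=np.load("t0.npy",allow_pickle=True).item(); oT=np.load("tA.npy",allow_pickle=True).item()
d=lambda a,b,bx:(np.abs(a["pixels"].astype(int)-b["pixels"].astype(int)).sum(2)[bx[1]:bx[3],bx[0]:bx[2]]>60).mean().round(3)
print("bottle side/top vs before",d(s,o,(270,212,350,320)),d(t,oT,(345,140,430,240)))
for n,bx in(("amber",(310,125,335,182)),("jar",(190,200,226,245)),("tin",(348,212,386,266))): print(n,d(s,s0,bx))
for n,bx in(("amber",(183,75,216,122)),("jar",(234,233,268,266)),("tin",(312,103,350,143))): print(n,d(t,t0,bx))
cv2.imwrite("pics/z.png",cv2.cvtColor(cv2.resize(s["pixels"],(800,600)),cv2.COLOR_RGB2BGR))
print(monitor.state()["time"],monitor.state()["joint_vel"].round(3))
E
```

```text
bottle side/top vs before 0.0 0.026
amber 0.032
jar 0.0
tin 0.0
amber 0.0
jar 0.0
tin 0.0
23.5 [-0.009 -0.016  0.009 -0.001 -0.001  0.003]
```

View pics/z.png

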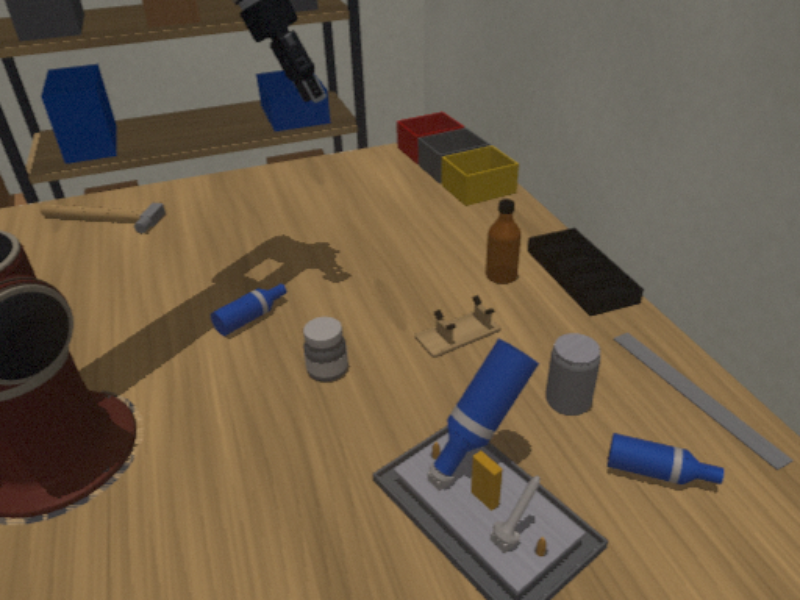

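The bottle sits on peg a at (480,420), the plate is in the tray, and amber (503,245), jar (326,350) and tin (573,375) are unmoved. The arm is clear of everything. Handing in.

```bash
python3 -c "
from plant import manip
print(manip.job_done())"
```

```text
the job is handed in; nothing more can be done
None
```

The peg plate is down on the tray over both pins, and the blue bottle is upside down on peg a with its rim on the collar. Both are let go, and I handed the job in at about 23.5 s. No verdict was reported.

**Plate:** I carried it by the fin and lowered it until it touched the blocks. Afterwards both brass pins showed in the holes, and the fitted plate pose was within about 1 mm and 0.006 rad of the tray.

**Bottle:** I gripped it with the tool leaning 20° and slid it onto the peg until it met the collar at about 9 N, then opened the fingers.
- A rough outline fit from both views put the mouth about 2.3 mm from the collar centre (limit 10) and the inner point about 8 mm from the peg tip (limit 18).
- That fit gives a lean of about 43° against the peg's 35°. The bottle does sag on the loose peg, but the fit is coarse and probably overstates the angle.
- Two side pictures about 0.8 s apart show no movement of the bottle.

**Bystanders:** jar and tin are unchanged in both views. The amber bottle is unchanged from above and shows a 3% pixel change from the side, most likely because the blue bottle no longer stands next to it.

**Checks that disagreed:**
- **Pin measurement:** the first one was wrong because it picked up bench wood, so I redid it with tighter crops.
- **Peg position:** during insertion the peg appeared about 1.6 mm off my prediction, and I shifted the bottle sideways by about 1.2 mm.

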